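Put the microscope's filter cubes away in the hook-pulled storage tray

ROBOT

A 7-joint arm with a two-finger parallel gripper is mounted at the origin on the work surface. World frame = base frame: x ahead of the robot, y to its left, z up, the work surface at z = 0. Lengths are in m, angles in rad, forces in N, time in s.
With the tool pointing down it reaches from about 0.4 to 0.875 m from the base axis. Payload 6.5 kg.
Tool frame: the origin (TCP) lies midway between the tips of the shut fingers; the grasp point (between the pads) lies arm.grip_point_offset behind it (arm.grip_point_offset is the distance from the TCP to the grasp point, in m); z points along the fingers, y is the direction in which the jaws open and shut (so a half turn about z gives the same grasp; the last joint's range is limited). The gripper opens to 88 mm and grips with 3 to 60 N. Pads are 18 mm wide; open, the fingers measure 123 mm over their backs; the gripper's body (75 mm by 187 mm) begins 45 mm behind the grasp point.
Start: joints at [-1.237, 0.536, -0.004, 1.538, 0.003, 1.067, -0.071], TCP at [0.253, 0.599, 0.239] pointing down, gripper open.
Joint ranges: [-2.7, 2.7], [-0.37, 2.16], [-1.27, 1.26], [0.24, 2.4], [-1.31, 4.45], [0.19, 1.91], [-2.76, 2.76]. Speed limits (rad/s): [2.39, 2.39, 3.14, 3.14, 3.14, 3.14, 3.14].

INTERFACE

Orientations are given as [roll, pitch, yaw] about the fixed x, y, z axes, in that order (R = Rz(yaw) Ry(pitch) Rx(roll)).
In Python, from workcell import arm gives the robot as it stands. The module is installed in compiled form; this text tells all that it offers.
- The arm moves only by the shell command python3 -m inch 'ROWS' [FORCE]. ROWS is JSON, one flat list of numbers, 5 for each row, row after row: the closure, from 0 (fully open) to 1 (shut), then the shift along the tool's x, y, z scaled (see below), then the turn about the tool's z scaled (see below). In form: [claw, tx, ty, tz, spin, claw, tx, ty, tz, spin, ...]. A call has 1 to 12 rows; each row is the pose to reach, as a shift and turn from the pose measured when the call began, along the tool's axes at that moment; what a row does not reach only later rows make up. The controller multiplies each number of a shift by 15 cm and each number of a turn by pi/2 rad. A row lasts 1/12 s, in which the tool goes at most 41.7 mm and 7.16 degrees, less where a joint would pass 70% of its speed; a pose out of reach is approached as far as the arm can. A call with a number of a shift or a turn outside -1 to 1 is refused whole. A call with a gripper value outside its range is refused whole. The fingers move at their own pace and stop on an object; FORCE is the grip in N (left out, the last holds). Time passes only in rows, so rows that repeat a pose let the fingers close. It gives the time, the measured TCP pose, the force and the opening at its end, in the units of the state.
- arm.get_obs(): the state, without advancing time (a new reading comes with each control period).
- arm.snapshot(name): name is "side" or "top" or "wrist"; returns a dict with "image" (420x560x3 uint8, red, green, blue), "mtx" (3x3 intrinsics, pixels), "rvec" (rotation vector, rad) and "tvec" (3), from world to camera coordinates, as OpenCV has them. Camera axes: x right, y down, z forward; pixel columns grow to the right and rows downward; lengths in m; the calibration is good to about 2 mm. The wrist camera is an equidistant fisheye: a pixel r from the principal point sees the ray r / f radians off the axis. A picture is of the moment at which its call begins. There is no depth.
- arm.hand_in(): hands the job in, once; it reports no verdict.
The state is a dict: "clock": time; "joint_positions": joint angles; "joint_vel": joint speeds; "effort": joint torques, N m; "ee_pos": TCP position; "eef_rot": TCP orientation; "contact_force": force on the tool from outside, world axes, zero at the start; "torque": the same for the moment, N m; "finger_gap": finger opening in m.
Only numpy, scipy, OpenCV 4.12 (cv2) and the standard library are available. Lean on these libraries where they do the work, as an engineer would, in place of code of your own. Each camera call takes 0.05 s, during which the arm holds its last target.

TASK

Take the yellow pull hook from its stand, hook it into the finger hole of the storage unit's tray, draw the tray all the way out with it, and lay the hook back on its stand. Put every filter cube that is out on the bench into the tray, standing upright, one to a compartment, then push the tray gently fully home and, after that, turn the turnbutton fully across the tray's front to secure it. Leave the slide box, the bottle and the dish where they are.

Things in the scene. Friction and masses are not known exactly. Their poses are not given: they have to be found in the camera images.
- tray (a joint): sliding tray of the white low storage unit (152 mm wide, 160 mm deep, 64 mm high, fixed to the bench): metres pulled out, 0 = fully home, stop at 0.14. Needs about 2 N to slide and stays where it is left. It slides level, out along -x of point tray_hole.
- tray_hole (a point): centre of the round 24 mm finger hole that goes straight down through the orange ledge on the tray's front; rides with the tray. Its x points into the unit (the pushing-in direction), z up. Ledge: 6 mm thick (top 3 mm above this point, which is 31 mm above the bench), 56 mm wide, reaching 20 mm out beyond the hole centre.
- tray_panel (a point): point on the flat outer face of the tray's grey front panel, 22 mm behind the hole centre (+x) and 17 mm above it, above the ledge: push the tray home here. Axes as tray_hole; rides with the tray. The panel is 148 mm wide and 6 mm thick, its top edge 63 mm above the bench.
- tray_well0 (a point): centre of the floor of tray compartment 0 (front row, left seen along +x into the unit); axes as tray_hole; rides with the tray. Inside 58 x 58 mm, walls only 9 mm high; floor 14 mm above the bench. All four are clear of the unit's roof when the tray is fully out.
- tray_well1 (a point): centre of the floor of tray compartment 1 (front row, right seen along +x into the unit); axes as tray_hole; rides with the tray. Inside 58 x 58 mm, walls only 9 mm high; floor 14 mm above the bench. All four are clear of the unit's roof when the tray is fully out.
- tray_well2 (a point): centre of the floor of tray compartment 2 (rear row, left seen along +x into the unit); axes as tray_hole; rides with the tray. Inside 58 x 58 mm, walls only 9 mm high; floor 14 mm above the bench. All four are clear of the unit's roof when the tray is fully out.
- tray_well3 (a point): centre of the floor of tray compartment 3 (rear row, right seen along +x into the unit); axes as tray_hole; rides with the tray. Inside 58 x 58 mm, walls only 9 mm high; floor 14 mm above the bench. All four are clear of the unit's roof when the tray is fully out.
- turnbutton (a joint): dark steel turnbutton on top of the unit, hinged about the vertical: 0 = lying along the front edge (open, tray free), grows anticlockwise seen from above, stop at 1.57 = its toe stands across in front of the tray's front panel (secured). Light friction (about 1 N at the knob), stays where it is left.
- button_knob (a point): middle of the turnbutton's upright round red knob, 12 mm diameter, 24 mm high (its foot is 12 mm below this point on the bar, bar 14 mm wide; the unit's roof is 20 mm below this point)
- button_pivot (a point): point on the turnbutton's vertical hinge axis at the height of button_knob; the knob is 34 mm from it
- hook_center (a point): pull hook, centre of its yellow handle: a bar 110 mm long, 16 mm wide, 18 mm high; x points along the handle to the steel hook, z up. From the handle's front a round rod (8 mm) runs on straight and turns down 90 mm ahead of this point. Mass about 0.12 kg.
- hook_tip (a point): lowest end of the pull hook's down-turned tip (8 mm round): 90 mm ahead (+x) of and 44 mm below hook_center
- stand_rest (a point): where hook_center lies when the hook rests on its dark steel stand (fixed), 59 mm above the bench; x as the hook's. Two end posts (40 mm to either side along x, 12 mm thick, 68 mm free between them for fingers) carry the handle's underside 50 mm above the bench in open notches 24 mm wide, 10 mm deep; base plate 8 mm high.
- cube0_center (a point): filter cube 0: black block 32 x 32 mm, 42 mm high, with green round windows in aluminium rings on top and on two sides; centre, half-way up; z along its upright axis. About 0.09 kg. May be absent.
- cube1_center (a point): filter cube 1: black block 32 x 32 mm, 42 mm high, with red round windows in aluminium rings on top and on two sides; centre, half-way up; z along its upright axis. About 0.09 kg. May be absent.
- cube2_center (a point): filter cube 2: black block 32 x 32 mm, 42 mm high, with blue round windows in aluminium rings on top and on two sides; centre, half-way up; z along its upright axis. About 0.09 kg. May be absent.
- cube3_center (a point): filter cube 3: black block 32 x 32 mm, 42 mm high, with yellow round windows in aluminium rings on top and on two sides; centre, half-way up; z along its upright axis. About 0.09 kg. May be absent.
- slide_box: closed blue slide box, 95 x 150 x 32 mm, origin at its underside; not part of the job
- oil_bottle: small amber bottle, 40 mm diameter, 75 mm high, origin at its underside; not part of the job
- dish: clear flat petri dish, 92 mm diameter, 17 mm high, origin at its underside; not part of the job
There are look-alikes about, which are no part of the job. What is shaped like the part that bears cube1_center but purple is not meant.

How it is judged:
By the outcome, as a careful person would: the job done as asked, in the order asked, and still so for the second after the job is handed in, with the robot touching nothing.
Of cube0, cube1, cube2, cube3 only 2 to 4 are there at a start; the rules pass over those that are not, and their reading is None.
At some moment in a run one of cube0, cube1, cube2, cube3 may be knocked a few centimetres aside while the robot is not near it.
It also fails if it takes over 210 s, if anything falls off the work surface, if the arm or the gripper's body presses on something with over 40 N, if the wrist force passes 120 N, or if a joint passes its speed limit or range.

## Working session

There is one attempt and no reset: what is moved stays moved. The work goes in short steps, Python scripts to look and compute and a shell command to move; the robot and the scene stay as the last step left them, time stands still between calls to the robot, and variables do not carry over. Pictures are saved under pics/ and viewed, and the job is handed in when it is done.

```bash
mkdir -p pics; ls
python3 - <<'E'
from workcell import arm
import cv2
print(arm.get_obs(), arm.grip_point_offset)
for n in ["side","top","wrist"]:
    s=arm.snapshot(n); cv2.imwrite(f"pics/{n}0.png",s["image"][:,:,::-1]); print(n,s["mtx"].tolist(),s["rvec"],s["tvec"])
E
```

```text
pics
{'clock': 0.0, 'joint_positions': array([-1.23720673,  0.53718196, -0.00445271,  1.53884144,  0.00259447,
        1.06729053, -0.07119157]), 'joint_vel': array([-0.00036584,  0.00075731,  0.00016267,  0.00042476,  0.00214287,
        0.00095949,  0.00061166]), 'effort': array([ 1.86404359e-04, -5.70983863e+01,  9.91004482e-01, -2.51589668e+01,
       -5.61599876e-02,  1.80350023e-02,  1.62936667e-04]), 'ee_pos': array([0.25276707, 0.59818553, 0.23784106]), 'eef_rot': array([-3.13988094e+00,  1.13861984e-04,  2.74189289e+00]), 'contact_force': array([ 0.67518468, -0.31234061, -0.79533515]), 'torque': array([-0.01672281,  0.0135297 ,  0.07856689]), 'finger_gap': 0.08793836951035745} 0.0187
side [[446.47045576676487, 0.0, 278.38181080244544], [0.0, 446.47045576676487, 205.89764888901956], [0.0, 0.0, 1.0]] [ 2.14220634 -0.73193732  0.3645118 ] [-0.43789158  0.27597063  1.02406137]
top [[471.03494585213707, 0.0, 287.6355917049596], [0.0, 471.03494585213707, 210.6405659217584], [0.0, 0.0, 1.0]] [ 2.07255168 -2.14761008  0.22823852] [0.01489228 0.52484321 1.24209678]
wrist [[325.19226210127806, 0.0, 282.702003668629], [0.0, 325.19226210127806, 218.41763113956742], [0.0, 0.0, 1.0]] [-2.39895361 -1.59157857 -0.24028108] [-0.64844712 -0.04068064  0.39092895]
```

View pics/side0.png

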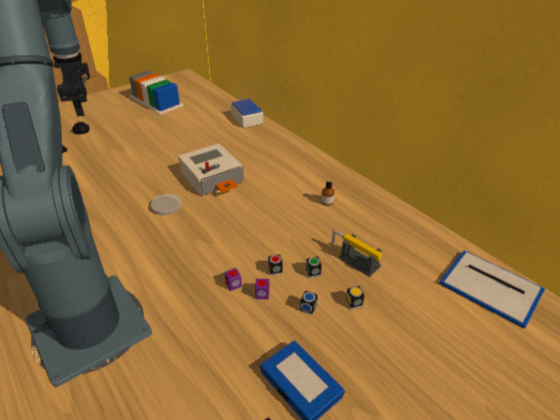

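View pics/top0.png

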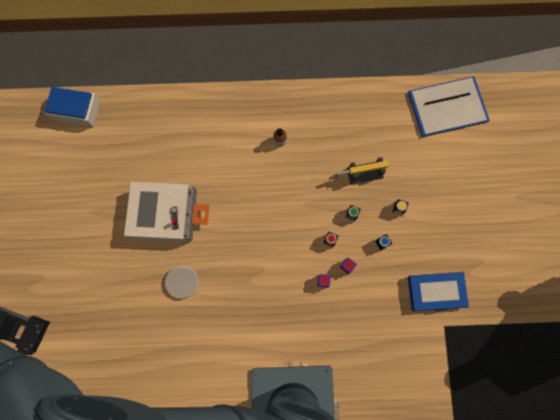

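View pics/wrist0.png

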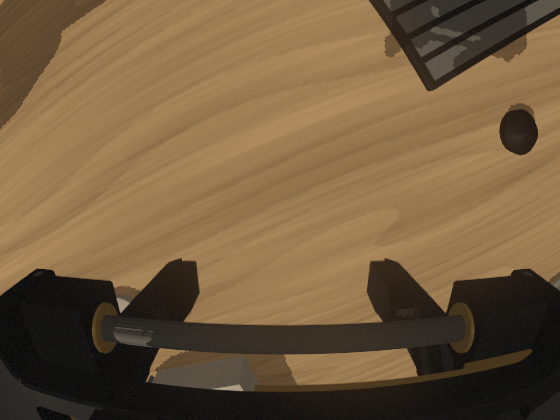

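The side and top views show everything. All four cubes (green, red, blue and yellow) lie around top pixels (330–400, 205–240), with two purple look-alikes at (324,281) and (348,266). The unit is at (160,210), and the hook on its stand at (365,170). The wrist view shows only bare bench. Next I'll zoom in and set up helpers.

```bash
cat > h.py <<'E'
from workcell import arm
import cv2, numpy as np
def snap(n,f=None):
    s=arm.snapshot(n); s["n"]=n
    if f: cv2.imwrite(f"pics/{f}.png",s["image"][:,:,::-1])
    return s
def ray(s,uv):
    R=cv2.Rodrigues(np.array(s["rvec"],float))[0]; t=np.array(s["tvec"],float).ravel(); K=np.array(s["mtx"])
    x=(uv[0]-K[0,2])/K[0,0]; y=(uv[1]-K[1,2])/K[1,1]
    if s["n"]=="wrist":
        r=np.hypot(x,y); d=np.array([np.sin(r)*x/max(r,1e-9),np.sin(r)*y/max(r,1e-9),np.cos(r)])
    else: d=np.array([x,y,1.])
    return -R.T@t, R.T@d
def plane(s,uv,z):
    o,d=ray(s,uv); return o+d*(z-o[2])/d[2]
def tri(s1,u1,s2,u2):
    A=[];b=[]
    for s,u in((s1,u1),(s2,u2)):
        o,d=ray(s,u); d=d/np.linalg.norm(d); P=np.eye(3)-np.outer(d,d); A.append(P); b.append(P@o)
    return np.linalg.lstsq(np.vstack(A),np.hstack(b),rcond=None)[0]
def proj(s,p):
    R=cv2.Rodrigues(np.array(s["rvec"],float))[0]; c=R@np.array(p,float)+np.array(s["tvec"]).ravel(); K=np.array(s["mtx"])
    if s["n"]=="wrist":
        r=np.hypot(c[0],c[1]); th=np.arctan2(r,c[2]); q=c[:2]/max(r,1e-9)*th
    else: q=c[:2]/c[2]
    return q*[K[0,0],K[1,1]]+[K[0,2],K[1,2]]
def crop(s,x0,y0,x1,y1,k,f):
    im=s["image"][y0:y1,x0:x1,::-1]; cv2.imwrite(f"pics/{f}.png",cv2.resize(im,None,fx=k,fy=k,interpolation=cv2.INTER_CUBIC))
def blobs(s,lo,hi,roi,mn=4):
    x0,y0,x1,y1=roi
    h=cv2.cvtColor(np.ascontiguousarray(s["image"][y0:y1,x0:x1]),cv2.COLOR_RGB2HSV)
    m=cv2.inRange(h,np.array(lo),np.array(hi))
    n,l,st,c=cv2.connectedComponentsWithStats(m)
    return [(st[i,4],(c[i]+[x0,y0]).round(2).tolist()) for i in range(1,n) if st[i,4]>=mn], m,l
# delta in tool frame, scaled, for world target TCP & yaw
def delta(p,yaw=None):
    o=arm.get_obs(); from scipy.spatial.transform import Rotation as Ro
    R=Ro.from_euler("xyz",o["eef_rot"]).as_matrix()
    d=R.T@(np.array(p)-o["ee_pos"])/.15
    out=d.round(3).tolist()
    if yaw is not None:
        # tool z is down: spin about tool z = -world yaw change
        dy=-(yaw-o["eef_rot"][2]); dy=(dy+np.pi)%(2*np.pi)-np.pi
        dy2=(dy+np.pi/2)%np.pi-np.pi/2
        out+=[round(dy/(np.pi/2),3),"or",round(dy2/(np.pi/2),3)]
    return out
E
python3 - <<'E'
from h import *
t=snap("top"); s=snap("side")
crop(t,110,160,230,250,6,"t_unit"); crop(t,310,150,420,295,4,"t_cubes")
crop(s,160,130,260,205,7,"s_unit"); crop(s,210,220,400,325,4,"s_cubes")
E
```

```text
(no output)
```

View pics/t_unit.png

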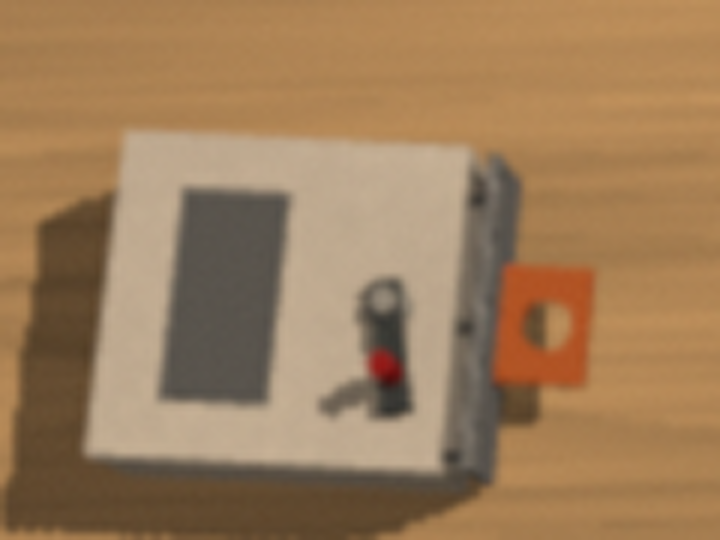

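View pics/t_cubes.png

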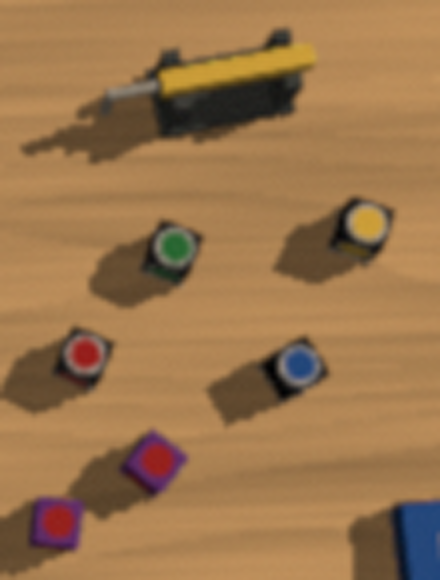

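View pics/s_unit.png

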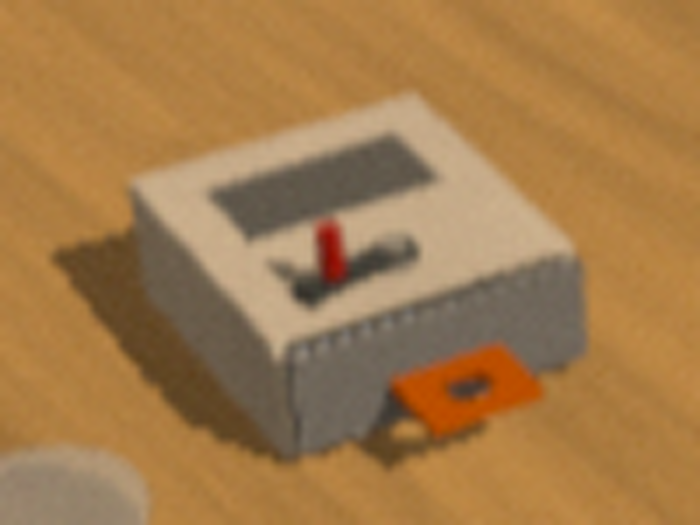

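View pics/s_cubes.png

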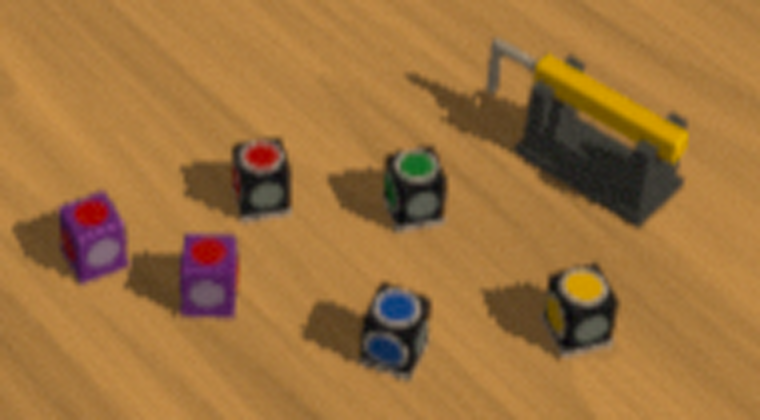

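```bash
cat > meas.py <<'E'
from h import *
t=snap("top"); s=snap("side")
C={"green":((45,90,40),(85,255,255)),"blue":((100,120,60),(125,255,255)),"yellow":((20,150,140),(35,255,255))}
rt=(310,190,425,260); rs=(255,245,375,325)
for k,(lo,hi) in C.items():
    a=max(blobs(t,lo,hi,rt)[0],default=None); 
    b=[x for x in blobs(s,lo,hi,rs)[0]]
    print(k,a, plane(t,a[1],.042).round(4) if a else None, [ (x,plane(s,x[1],.042).round(4)) for x in b])
for n,S,r in(("t",t,(315,225,345,250)),("s",s,(265,250,288,276))):
  b=blobs(S,(0,150,90),(8,255,255),r)[0]; print("red",n,[(x,plane(S,x[1],.042).round(4)) for x in b])
for n,S,r in(("t",t,(160,200,185,235)),("s",s,(195,155,215,180))):
  b=blobs(S,(0,150,90),(6,255,255),r)[0]; print("knob",n,[(x,plane(S,x[1],.084).round(4)) for x in b])
for n,S,r in(("t",t,(185,195,215,232)),("s",s,(210,175,245,200))):
  b,m,l=blobs(S,(5,200,120),(14,255,255),r,20); 
  cs,_=cv2.findContours(m,cv2.RETR_CCOMP,cv2.CHAIN_APPROX_NONE)
  for c in cs:
    if len(c)>8:
      q=c.reshape(-1,2)+np.array(r[:2])
      P=np.array([plane(S,x,.034)[:2] for x in q],np.float32); rr=cv2.minAreaRect(P); print("ledge",n,len(c),rr)
# hook yellow
for n,S,r in(("t",t,(345,155,395,180)),("s",s,(335,230,390,262))):
  b,m,l=blobs(S,(20,170,120),(32,255,255),r,20); 
  cs,_=cv2.findContours(m,cv2.RETR_EXTERNAL,cv2.CHAIN_APPROX_NONE)
  for c in cs:
    if len(c)>12:
      q=c.reshape(-1,2)+np.array(r[:2]); P=np.array([plane(S,x,.068)[:2] for x in q],np.float32); print("hook",n,cv2.minAreaRect(P),b)
E
python3 meas.py
```

```text
green (np.int32(32), [353.5, 211.5]) [ 0.5191 -0.1871  0.042 ] [((np.int32(36), [313.61, 260.86]), array([ 0.5213, -0.1887,  0.042 ])), ((np.int32(12), [307.08, 267.42]), array([ 0.4931, -0.196 ,  0.042 ]))]
blue (np.int32(29), [384.41, 240.72]) [ 0.4341 -0.2666  0.042 ] [((np.int32(40), [308.8, 296.5]), array([ 0.4351, -0.2693,  0.042 ])), ((np.int32(28), [305.96, 307.07]), array([ 0.4096, -0.2887,  0.042 ]))]
yellow (np.int32(32), [401.5, 205.5]) [ 0.5314 -0.3221  0.042 ] [((np.int32(72), [368.19, 248.19]), array([ 0.666 , -0.2412,  0.042 ])), ((np.int32(53), [355.43, 291.04]), array([ 0.5336, -0.3241,  0.042 ]))]
red t [((np.int32(35), [330.89, 237.94]), array([ 0.447 , -0.1201,  0.042 ]))]
red s [((np.int32(38), [275.11, 258.53]), array([ 0.4487, -0.1225,  0.042 ]))]
knob t [((np.int32(20), [173.85, 220.45]), array([0.503 , 0.3025, 0.084 ]))]
knob s [((np.int32(24), [206.92, 165.75]), array([0.5029, 0.2986, 0.084 ]))]
ledge t 56 ((0.5286185145378113, 0.2411055564880371), (0.0361868254840374, 0.05158989503979683), 85.37467193603516)
ledge t 32 ((0.5303524136543274, 0.2401425689458847), (0.031135715544223785, 0.03147679194808006), 87.95720672607422)
ledge s 44 ((0.5296310782432556, 0.23332579433918), (0.048151109367609024, 0.05746591091156006), 85.44453430175781)
ledge s 16 ((0.5307648181915283, 0.23489731550216675), (0.02163226343691349, 0.022012775763869286), 52.65193557739258)
hook t ((0.6397984623908997, -0.2337907999753952), (0.017105013132095337, 0.10646624118089676), 9.2415189743042) [(np.int32(216), [368.59, 166.75])]
hook s ((0.6228237748146057, -0.25442469120025635), (0.00275375391356647, 0.04054630547761917), 8.794520378112793) [(np.int32(257), [363.53, 245.82])]
hook s ((0.6376981139183044, -0.2419126033782959), (0.029017925262451172, 0.11705529689788818), 7.776269435882568) [(np.int32(257), [363.53, 245.82])]
```

```bash
cat > d.py <<'E'
import sys
from h import *
a=[float(v) for v in sys.argv[1:]]
d=delta(a[:3],a[3] if len(a)>3 else None); v=np.array(d[:3]); k=max(1,np.abs(v).max())
print(d, "| 1/%.2f ->"%k,(v/k).round(3).tolist())
o=arm.get_obs(); print(o["clock"].__round__(2),o["ee_pos"].round(4),o["eef_rot"].round(3),o["contact_force"].round(1),round(o["finger_gap"],4),"j7 %.2f"%o["joint_positions"][6])
E
python3 d.py 0.64 -0.235 0.2 1.731
python3 - <<'E'
from h import *
s=snap("wrist"); print(ray(s,(282,218)))
t=snap("top"); c=np.array([plane(t,(165,210),0)])
E
```

```text
[-4.54, -4.115, 0.259, np.float64(0.644), 'or', np.float64(0.644)] | 1/4.54 -> [-1.0, -0.906, 0.057]
0.35 [0.2529 0.5986 0.2385] [-3.141  0.     2.742] [-0.2  0.7  0.5] 0.088 j7 -0.07
(array([0.18112505, 0.62840986, 0.38472767]), array([ 0.27206281, -0.11789433, -0.95503024]))
```

```bash
python3 -m inch '[0,-0.5,-0.45,0,0.1, 0,-0.99,-0.9,0,0.3, 0,-0.99,-0.9,0,0.4, 0,-0.99,-0.9,0,0.5, 0,-0.99,-0.9,0,0.644, 0,-0.99,-0.9,0,0.644,0,-0.99,-0.9,0,0.644,0,-0.99,-0.9,0,0.644]' 20; python3 d.py 0.64 -0.235 0.2 1.731
```

```text
clock: 1.12
ee_pos: [0.3377, 0.4159, 0.239]
eef_rot: [3.141, -0.0, 1.734]
contact_force: [0.1, 0.9, -0.1]
finger_gap: 0.0882
[-4.609, 1.283, 0.258, np.float64(0.002), 'or', np.float64(0.002)] | 1/4.61 -> [-1.0, 0.278, 0.056]
1.12 [0.3377 0.4159 0.239 ] [ 3.141 -0.     1.734] [ 0.1  0.9 -0.1] 0.0882 j7 -0.72
```

```bash
R='nothing'; python3 -m inch '[0,-1,0.5,0,0, 0,-1,0.5,0,0, 0,-1,0.5,0,0, 0,-1,0.5,0,0, 0,-1,0.5,0,0]' | grep ee_pos;  python3 -m inch '[0,-1,0.4,0,0, 0,-1,0.4,0,0, 0,-1,0.4,0,0, 0,-1,0.4,0,0, 0,-1,0.4,0,0]' | grep ee_pos; python3 -m inch '[0,-1,0.2,0,0, 0,-1,0.2,0,0, 0,-1,0.2,0,0, 0,-1,0.2,0,0, 0,-1,0.2,0,0]' | grep ee_pos; python3 d.py 0.64 -0.235 0.2 1.731
```

```text
ee_pos: [0.4411, 0.2722, 0.2396]
ee_pos: [0.5266, 0.1248, 0.241]
ee_pos: [0.5789, -0.0286, 0.243]
[-1.414, 0.221, 0.305, np.float64(-0.018), 'or', np.float64(-0.018)] | 1/1.41 -> [-1.0, 0.156, 0.216]
2.37 [ 0.5789 -0.0286  0.243 ] [3.134 0.012 1.702] [ 0.2 -0.6  0. ] 0.088 j7 0.27
```

```bash
python3 -m inch '[0,-0.7,0.11,0,0, 0,-0.7,0.11,0,-0.018, 0,-0.7,0.11,0,-0.018, 0,-0.7,0.11,0,-0.018, 0,-0.7,0.11,0,-0.018, 0,-0.7,0.11,0,-0.018]' | grep ee_pos; python3 d.py 0.64 -0.235 0.2 1.731; python3 -c "
from h import *
s=snap('wrist','w1')"
```

```text
ee_pos: [0.609, -0.129, 0.2441]
[-0.727, 0.089, 0.303, np.float64(-0.0), 'or', np.float64(-0.0)] | 1/1.00 -> [-0.727, 0.089, 0.303]
2.87 [ 0.609  -0.129   0.2441] [3.135 0.011 1.731] [-0.6  1.   0.3] 0.0881 j7 0.49
```

View pics/w1.png

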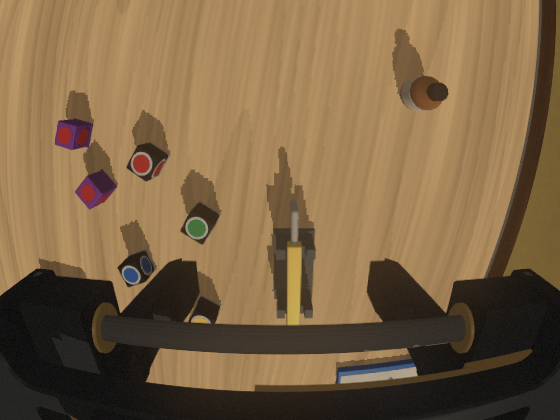

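The wrist view shows the yellow handle at u≈294, running from v=242 to 325, with the rod ahead of it. Cubes are at (141,163), (197,228), (132,270) and (201,320). I'll get the handle axis from these.

```bash
python3 -c "
from h import *
s=snap('wrist')
b,m,l=blobs(s,(20,150,90),(34,255,255),(270,235,320,326),20); print(b)
ys,xs=np.nonzero(m)
P=[]
for v in range(ys.min()+3,ys.max()-2,4):
    u=xs[ys==v].mean()+270; P.append(plane(s,(u,v+235),.068)[:2])
P=np.array(P); f=np.polyfit(P[:,1],P[:,0],1); print(f, np.degrees(np.arctan2(1,f[0])), 'x at y=-.235', np.polyval(f,-.235))
v=ys.min(); print('front',plane(s,(xs[ys==v].mean()+270,v+235),.068), 'back',plane(s,(293,ys.max()+235),.068))
"
```

```text
[(np.int32(740), [292.64, 274.18])]
[-0.119752    0.60911869] 96.8287652612076 x at y=-.235 0.6372604094588392
front [ 0.6291713  -0.17776003  0.068     ] back [ 0.6474622  -0.28403359  0.068     ]
```

```bash
python3 d.py 0.638 -0.233 0.12 1.725;  python3 -m inch '[0,-0.706,0.11,0.3,0, 0,-0.706,0.105,0.83,0, 0,-0.706,0.105,0.83,0, 0,-0.706,0.105,0.83,0, 0,-0.706,0.105,0.83,0, 0,-0.706,0.105,0.83,0,0,-0.706,0.105,0.83,0]' | grep ee_pos; python3 d.py 0.638 -0.233 0.041 1.725; python3 -c "
from h import *
s=snap('wrist','w2')"
```

```text
[-0.712, 0.072, 0.836, np.float64(0.005), 'or', np.float64(0.005)] | 1/1.00 -> [-0.712, 0.072, 0.836]
2.97 [ 0.6091 -0.1281  0.2442] [3.134 0.011 1.733] [-0.4  0.4  0.3] 0.0883 j7 0.49
ee_pos: [0.6437, -0.2294, 0.122]
[-0.012, -0.046, 0.54, np.float64(0.006), 'or', np.float64(0.006)] | 1/1.00 -> [-0.012, -0.046, 0.54]
3.55 [ 0.6437 -0.2294  0.122 ] [3.133 0.01  1.735] [1.  0.3 0.3] 0.0882 j7 0.68
```

View pics/w2.png

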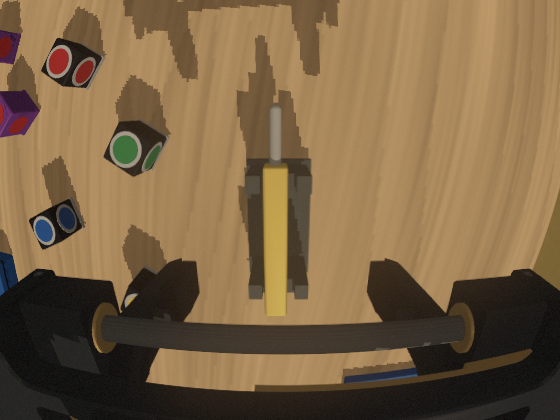

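The handle is at u 263–288, v 165–315, nearly centred between the fingers (mid-point ≈282). It is parallel to the tool's x axis.

```bash
python3 -c "
from h import *
s=snap('wrist')
for uv in ((275.5,166),(277,314.5)): print(plane(s,uv,.068))
f=plane(s,(275.5,166),.068);b=plane(s,(277,314.5),.068); print((f+b)/2,np.linalg.norm(f-b),np.arctan2(*(f-b)[1::-1]))
print('tip',plane(s,(275.5,105),.06))
"; python3 -m inch '[0,0,-0.02,0.25,0,0,0,-0.02,0.5,0,0,0,-0.03,0.54,0, 0,0,-0.03,0.54,0, 0,0,-0.03,0.54,0]' | grep ee_pos; python3 d.py 0.64 -0.2335 0.041 1.725
```

```text
[ 0.63179397 -0.18289687  0.068     ]
[ 0.64989069 -0.29031587  0.068     ]
[ 0.64084233 -0.23660637  0.068     ] 0.10893269794011004 1.7376976674264069
tip [ 0.62557594 -0.14530424  0.06      ]
ee_pos: [0.6423, -0.2308, 0.0446]
[-0.015, -0.018, 0.024, np.float64(0.007), 'or', np.float64(0.007)] | 1/1.00 -> [-0.015, -0.018, 0.024]
4.07 [ 0.6423 -0.2308  0.0446] [3.129 0.012 1.736] [ 0.4 -0.6  0.3] 0.0877 j7 0.71
```

```bash
python3 -m inch '[0,-0.035,-0.012,0.02,0,0,-0.035,-0.012,0.02,0,0,-0.035,-0.012,0.02,0,1,-0.035,-0.012,0.02,0,1,-0.035,-0.012,0.02,0,1,-0.035,-0.012,0.02,0,1,-0.035,-0.012,0.02,0,1,-0.035,-0.012,0.02,0,1,-0.035,-0.012,0.02,0,1,-0.035,-0.012,0.02,0]' 40;  python3 d.py 0.641 -0.236 0.141 1.4
```

```text
clock: 4.9
ee_pos: [0.6414, -0.2362, 0.0415]
eef_rot: [3.129, 0.012, 1.736]
contact_force: [0.3, -0.1, 0.3]
finger_gap: 0.0435
[-0.006, 0.006, -0.663, np.float64(0.214), 'or', np.float64(0.214)] | 1/1.00 -> [-0.006, 0.006, -0.663]
4.9 [ 0.6414 -0.2362  0.0415] [3.129 0.012 1.736] [ 0.3 -0.1  0.3] 0.0435 j7 0.72
```

```bash
python3 -m inch '[1,0,0,0,0,1,0,0,0,0,1,0,0,0,0,1,0,0,0,0,1,0,0,0,0,1,0,0,0,0]'
```

```text
clock: 5.4
ee_pos: [0.6413, -0.2363, 0.0415]
eef_rot: [3.129, 0.012, 1.736]
contact_force: [0.8, -0.2, 0.8]
finger_gap: 0.0154
```

```bash
python3 -m inch '[1,0,0,-0.15,0,1,0,0,-0.4,0,1,0,0,-0.663,0,1,0,0,-0.663,0,1,0,0,-0.663,0]';  python3 d.py 0.523 0.139 0.141 1.49
```

```text
clock: 5.82
ee_pos: [0.6415, -0.236, 0.1435]
eef_rot: [3.124, 0.014, 1.736]
contact_force: [-0.4, 0.5, -2.1]
finger_gap: 0.0153
[2.596, -0.368, -0.026, np.float64(0.156), 'or', np.float64(0.156)] | 1/2.60 -> [1.0, -0.142, -0.01]
5.82 [ 0.6415 -0.236   0.1435] [3.124 0.014 1.736] [-0.4  0.5 -2.1] 0.0153 j7 0.69
```

```bash
python3 -m inch '[1,0.2,-0.03,0,0,1,0.45,-0.06,0,0,1,0.7,-0.1,0,0.02,1,1,-0.14,0,0.05,1,1,-0.14,0,0.08,1,1,-0.14,0,0.08]'|grep ee_pos; python3 -m inch '[1,0.25,-0.03,0,0,1,0.5,-0.06,0,0,1,0.75,-0.1,0,0.02,1,1,-0.1,0,0.05,1,1,-0.1,0,0.08,1,1,-0.1,0,0.08]'|grep ee_pos;  python3 d.py 0.523 0.139 0.141 1.49; python3 -c "
from h import *
s=snap('wrist','w3')"
```

```text
ee_pos: [0.5944, -0.0869, 0.139]
ee_pos: [0.5726, 0.0639, 0.1362]
[0.473, -0.368, -0.041, np.float64(0.001), 'or', np.float64(0.001)] | 1/1.00 -> [0.473, -0.368, -0.041]
6.82 [0.5726 0.0639 0.1362] [3.127 0.008 1.492] [ 0.2 -0.7 -1.5] 0.0156 j7 0.02
```

View pics/w3.png

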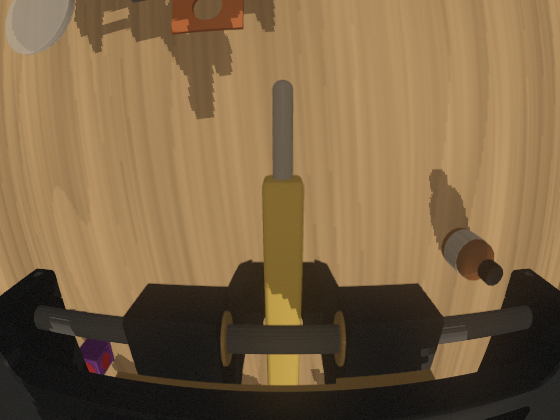

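The wrist view shows the hook straight in the jaws, with its rod at u≈283. The hole is at (207,8) and the ledge edge at v≈30.

```bash
python3 -m inch '[1,0.1,-0.2,0,0,1,0.2,-0.37,0,0,1,0.2,-0.37,0,0,1,0.2,-0.37,0,0,1,0.2,-0.37,0,0]'|grep ee_pos;  python3 d.py 0.523 0.139 0.141 1.49; python3 -c "
from h import *
s=snap('wrist','w4')"
```

```text
ee_pos: [0.5209, 0.0935, 0.1356]
[0.303, -0.01, -0.04, np.float64(-0.001), 'or', np.float64(-0.001)] | 1/1.00 -> [0.303, -0.01, -0.04]
7.28 [0.5209 0.0935 0.1356] [3.125 0.011 1.489] [-0.1  0.1 -0.9] 0.0156 j7 -0.06
```

View pics/w4.png

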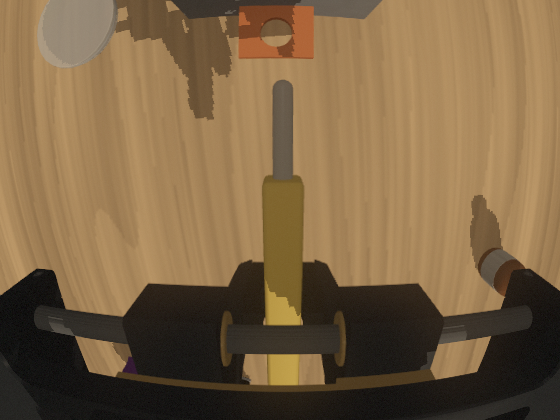

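Ledge u 238–313, its outer edge at v≈58, hole centre at (276,33); the rod end is at (283,84).

```bash
python3 -c "
from h import *
s=snap('wrist'); o=arm.get_obs(); print(o['ee_pos'])
print('hole',plane(s,(276,33),.034),'edge',plane(s,(238.5,58),.034),plane(s,(313.5,58),.034),'cor', plane(s,(238,7),.034),plane(s,(314,7),.034))
print('rod far end',plane(s,(283,80.5),.153))
from scipy.spatial.transform import Rotation as Ro
R=Ro.from_euler('xyz',o['eef_rot']); print('tip model',o['ee_pos']+R.apply([.09,0,.044-.0175]))
"
```

```text
[0.52115563 0.09373898 0.13561411]
hole [0.52882936 0.2366496  0.034     ] edge [0.49943014 0.21970079 0.034     ] [0.55505704 0.21491374 0.034     ] cor [0.50210327 0.26140172 0.034     ] [0.55911622 0.25651121 0.034     ]
rod far end [0.52779229 0.18584468 0.153     ]
tip model [0.52897565 0.18312134 0.10819348]
```

```bash
python3 d.py 0.5215 0.147 0.1356 1.485; python3 -m inch '[1,0.2,-0.012,0,0,1,0.355,-0.025,0,0,1,0.355,-0.025,0,0,1,0.355,-0.025,0,0,1,0.355,-0.025,0,0]'|grep ee_pos;  python3 d.py 0.5215 0.147 0.0456 1.485; python3 -c "
from h import *
s=snap('wrist','w5');t=snap('top');crop(t,180,150,330,250,5,'t5')
from scipy.spatial.transform import Rotation as Ro
o=arm.get_obs()
R=Ro.from_euler('xyz',o['eef_rot']); print('tip model',o['ee_pos']+R.apply([.09,0,.044-.0175]))
"
```

```text
[0.354, -0.027, -0.004, np.float64(0.002), 'or', np.float64(0.002)] | 1/1.00 -> [0.354, -0.027, -0.004]
7.38 [0.5212 0.0937 0.1356] [3.125 0.01  1.488] [ 0.1  0.  -0.7] 0.0156 j7 -0.06
ee_pos: [0.5224, 0.1456, 0.135]
[0.015, -0.017, 0.596, np.float64(0.001), 'or', np.float64(0.001)] | 1/1.00 -> [0.015, -0.017, 0.596]
7.8 [0.5224 0.1456 0.135 ] [3.125 0.011 1.487] [ 0.1 -0.5 -1.4] 0.0158 j7 -0.16
tip model [0.530276   0.23463445 0.10755145]
```

View pics/w5.png

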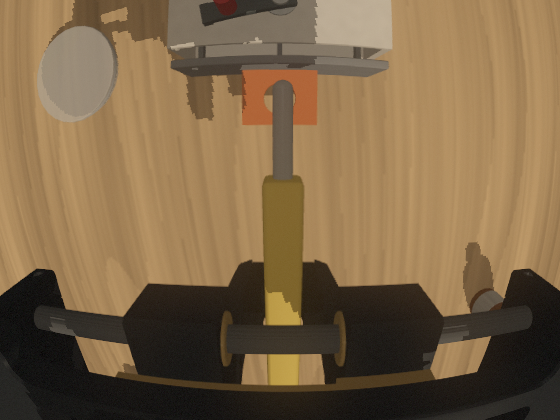

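View pics/t5.png

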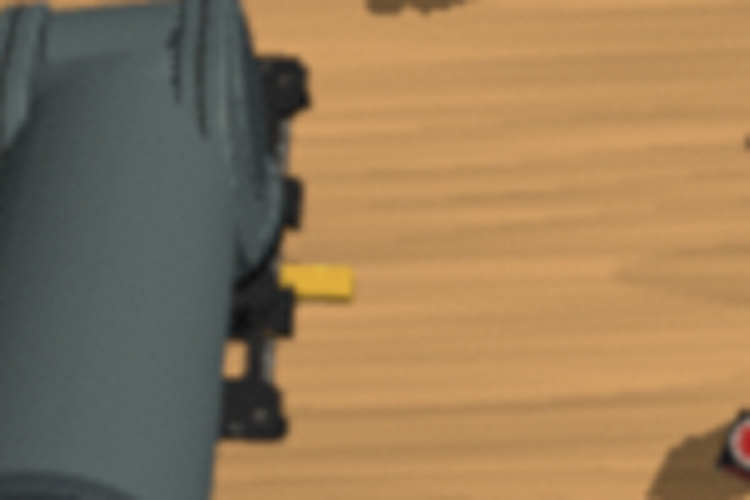

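The rod end is over the hole region; the ledge spans u 243–317 with its outer edge at v=125. I'll recheck the hole position from this view.

```bash
python3 -c "
from h import *
s=snap('wrist')
a=plane(s,(243,125),.034);b=plane(s,(317,124.5),.034); m=(a+b)/2; d=(b-a)[:2]; d/=np.linalg.norm(d); print(a,b,np.degrees(np.arctan2(d[1],d[0]))+90, 'hole', m[:2]+.02*np.array([-d[1],d[0]]))
"; python3 -m inch '[1,0.015,-0.025,0.1,0,1,0.015,-0.025,0.25,0,1,0.015,-0.025,0.34,0,1,0.015,-0.025,0.34,0,1,0.015,-0.025,0.34,0]';python3 -c "
from h import *
s=snap('wrist','w6');s=snap('side');crop(s,170,130,290,220,6,'s6')
from scipy.spatial.transform import Rotation as Ro
o=arm.get_obs()
R=Ro.from_euler('xyz',o['eef_rot']); print('tip model',o['ee_pos']+R.apply([.09,0,.044-.0175]))
"
```

```text
[0.49954132 0.21972702 0.034     ] [0.55490994 0.21531596 0.034     ] 85.445029256217 hole [0.52881394 0.23745832]
clock: 8.37
ee_pos: [0.5192, 0.1464, 0.0838]
eef_rot: [3.126, 0.012, 1.485]
contact_force: [0.3, 0.6, -1.4]
finger_gap: 0.0157
tip model [0.52833503 0.23638683 0.05745853]
```

View pics/w6.png

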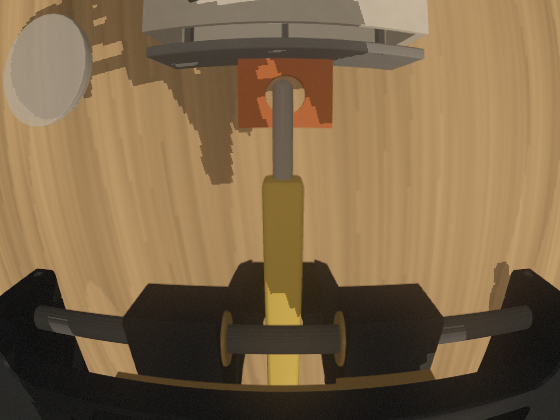

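View pics/s6.png

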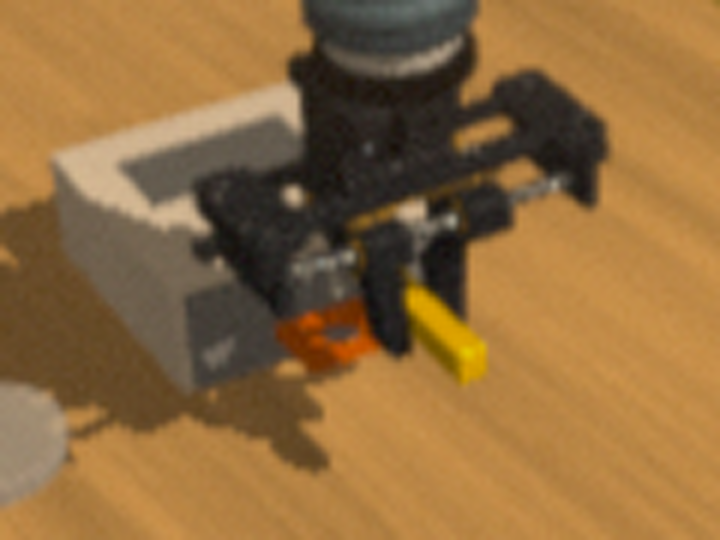

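The rod end sits over the hole (tip model within 1 mm), so I'll descend.

```bash
python3 -m inch '[1,0.003,0.005,0.08,0,1,0.003,0.01,0.16,0,1,0.003,0.01,0.26,0,1,0.003,0.01,0.26,0,1,0.003,0.01,0.26,0,1,0.003,0.01,0.26,0]';python3 -c "
from h import *
s=snap('wrist','w7');s=snap('side');crop(s,170,130,290,220,6,'s7')
from scipy.spatial.transform import Rotation as Ro
o=arm.get_obs()
R=Ro.from_euler('xyz',o['eef_rot']); print('tip model',o['ee_pos']+R.apply([.09,0,.044-.0175]))
"
```

```text
clock: 8.97
ee_pos: [0.5226, 0.1468, 0.046]
eef_rot: [3.124, 0.011, 1.485]
contact_force: [0.1, 0.2, -1.1]
finger_gap: 0.0152
tip model [0.53107402 0.23631571 0.01907877]
```

View pics/w7.png

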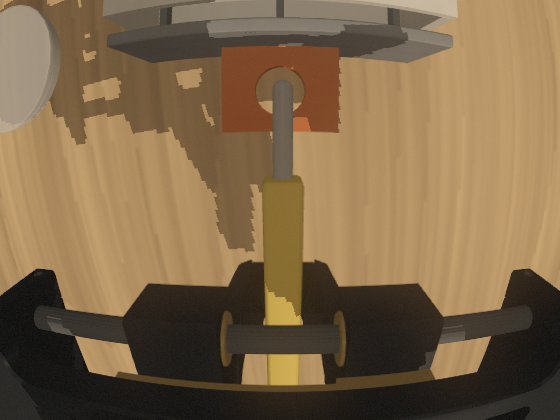

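The tip is inside the hole (rod end at 283,88 within the hole at 280,92). Now the pull.

```bash
python3 -m inch '[1,-0.03,0,0,0,1,-0.07,0,0,0,1,-0.13,0,0,0,1,-0.2,0,0,0,1,-0.27,0,0,0,1,-0.34,0,0,0,1,-0.4,0,0,0,1,-0.46,0,0,0,1,-0.52,0,0,0,1,-0.55,0,0,0,1,-0.55,0,0,0]';python3 -c "
from h import *
s=snap('wrist','w8')"
```

```text
clock: 9.98
ee_pos: [0.5156, 0.0629, 0.0473]
eef_rot: [3.123, 0.011, 1.483]
contact_force: [0.9, -0.9, -1.6]
finger_gap: 0.0154
```

View pics/w8.png

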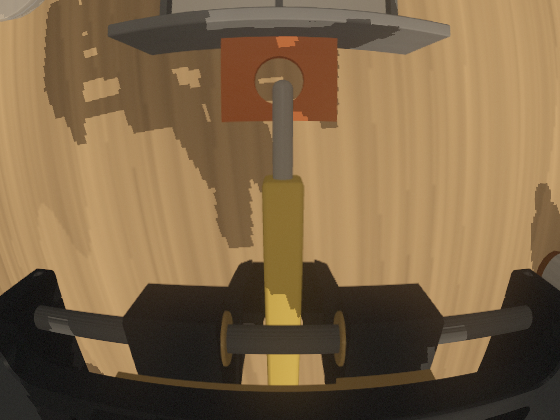

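The tray follows. Continue to the stop.

```bash
python3 -m inch '[1,-0.05,0,0,0,1,-0.1,0,0,0,1,-0.15,0,0,0,1,-0.2,0,0,0,1,-0.25,0,0,0,1,-0.3,0,0,0,1,-0.34,0,0,0,1,-0.37,0,0,0,1,-0.4,0,0,0,1,-0.4,0,0,0]'; python3 -m inch '[1,-0.02,0,0,0,1,-0.035,0,0,0,1,-0.05,0,0,0,1,-0.05,0,0,0]';python3 -m inch '[1,-0.01,0,0,0,1,-0.02,0,0,0,1,-0.02,0,0,0]'
```

```text
clock: 10.87
ee_pos: [0.5107, 0.0091, 0.0476]
eef_rot: [3.124, 0.005, 1.488]
contact_force: [2.2, 15.9, -6.5]
finger_gap: 0.0156
clock: 11.2
ee_pos: [0.5108, 0.009, 0.0472]
eef_rot: [3.125, -0.003, 1.493]
contact_force: [3.7, 21.1, -9.4]
finger_gap: 0.0157
clock: 11.45
ee_pos: [0.5106, 0.009, 0.047]
eef_rot: [3.125, -0.007, 1.496]
contact_force: [1.5, 13.0, -5.8]
finger_gap: 0.0151
```

```bash
python3 -m inch '[1,0.03,0,0,0,1,0.05,0,0,0,1,0.05,0,0,0]'; python3 -c "
from h import *
s=snap('wrist','w9');s=snap('side');crop(s,170,130,300,230,6,'s9');t=snap('top');crop(t,110,150,290,270,4,'t9')"
```

```text
clock: 11.7
ee_pos: [0.5112, 0.0161, 0.0471]
eef_rot: [3.125, -0.006, 1.496]
contact_force: [0.8, 0.8, -1.0]
finger_gap: 0.0159
```

View pics/w9.png

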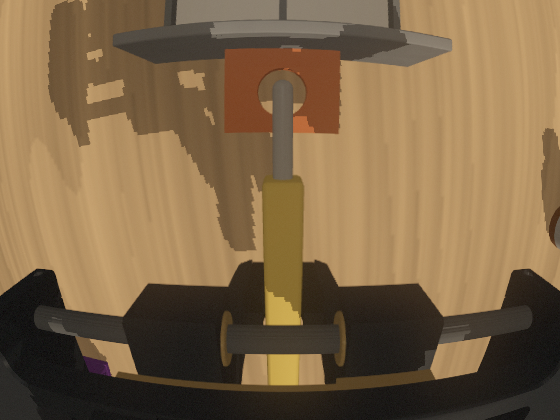

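View pics/s9.png

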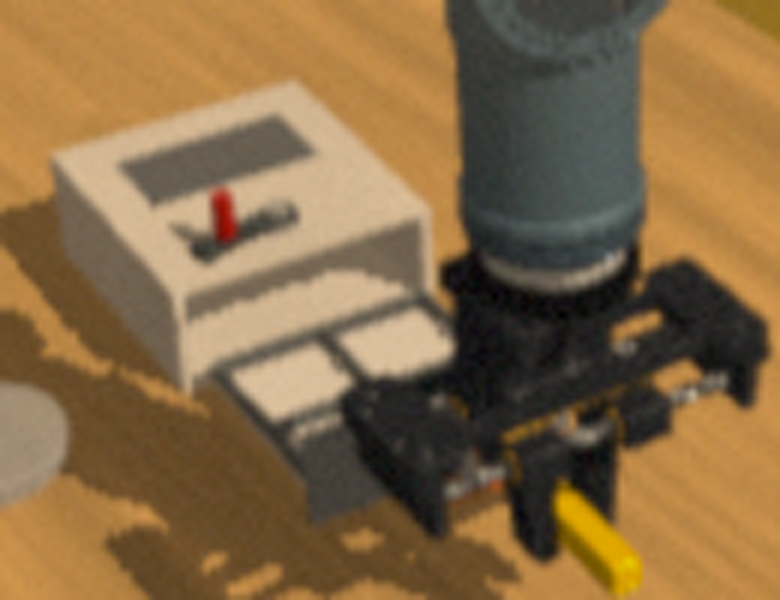

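View pics/t9.png

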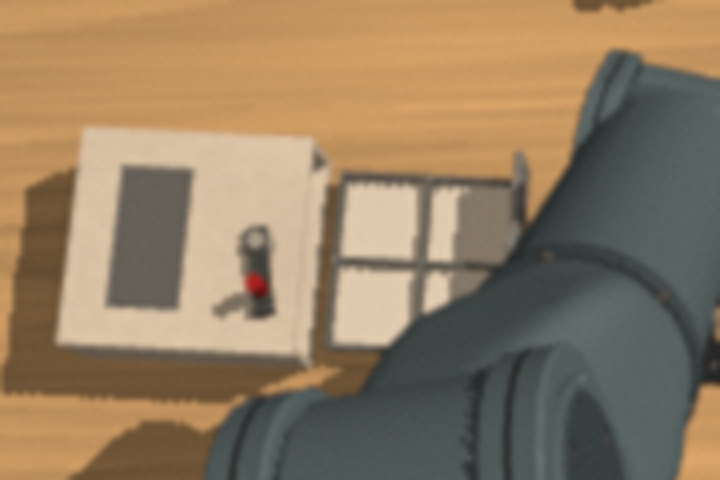

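The tray is out with all four compartments visible past the roof. I'll measure the ledge against its start position, since 140 mm is expected.

```bash
python3 -c "
from h import *
s=snap('wrist')
a=plane(s,(225,133),.034);b=plane(s,(340,132.5),.034); m=(a+b)/2; d=(b-a)[:2]; d/=np.linalg.norm(d); print(a,b,np.degrees(np.arctan2(d[1],d[0]))+90, 'hole', m[:2]+.02*np.array([-d[1],d[0]]))
"; python3 d.py 0.512 0.016 0.14 1.486
```

```text
[0.48778137 0.08836465 0.034     ] [0.54409689 0.08429601 0.034     ] 85.86772042994565 hole [0.51738031 0.10627834]
[0.007, 0.016, -0.619, np.float64(0.006), 'or', np.float64(0.006)] | 1/1.00 -> [0.007, 0.016, -0.619]
11.9 [0.5112 0.0155 0.0471] [ 3.125 -0.006  1.495] [ 0.4 -0.  -1.7] 0.0155 j7 0.17
```

The ledge moved about 131 mm and then met a firm stop at 13–21 N. In the first pictures there was already a gap between the roof and the panel, so the tray most likely started about 9 mm out. Next I'll lift the hook out and return it.

```bash
python3 -m inch '[1,0,0.0,-0.1,0,1,0.0,0.01,-0.25,0,1,0,0.01,-0.4,0,1,0,0.01,-0.63,0,1,0,0.01,-0.63,0,1,0,0.01,-0.63,0]'; python3 d.py 0.641 -0.236 0.141 1.736; python3 -c "
from h import *
s=snap('wrist','w10');s=snap('side');crop(s,170,130,300,230,6,'s10')"
```

```text
clock: 12.4
ee_pos: [0.5123, 0.0147, 0.1431]
eef_rot: [3.121, -0.007, 1.494]
contact_force: [-0.6, -1.3, -1.6]
finger_gap: 0.0154
[-1.601, 0.983, 0.023, np.float64(-0.154), 'or', np.float64(-0.154)] | 1/1.60 -> [-1.0, 0.614, 0.014]
12.4 [0.5123 0.0147 0.1431] [ 3.121 -0.007  1.494] [-0.6 -1.3 -1.6] 0.0154 j7 0.09
```

View pics/w10.png

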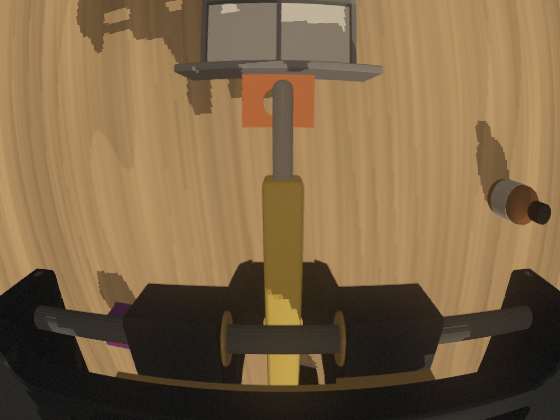

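The hook is clear of the ledge and sits unchanged in the grip (handle front still at v≈178). Returning it to the stand.

```bash
python3 -m inch '[1,-0.2,0.12,-0.05,0,1,-0.4,0.25,-0.1,-0.03,1,-0.6,0.37,-0.1,-0.07,1,-0.8,0.5,-0.1,-0.11,1,-0.8,0.5,-0.1,-0.154,1,-0.8,0.5,-0.1,-0.154]'|grep ee_pos;  python3 d.py 0.641 -0.236 0.141 1.736
```

```text
ee_pos: [0.575, -0.1134, 0.1547]
[-0.878, 0.3, 0.094, np.float64(-0.001), 'or', np.float64(-0.001)] | 1/1.00 -> [-0.878, 0.3, 0.094]
13.0 [ 0.575  -0.1134  0.1547] [ 3.128e+00 -1.000e-03  1.735e+00] [ 0.8  0.4 -0.4] 0.0157 j7 0.52
```

```bash
python3 -m inch '[1,-0.2,0.07,0,0,1,-0.4,0.14,0,0,1,-0.6,0.21,0,0,1,-0.88,0.3,0,0,1,-0.88,0.3,0,0,1,-0.88,0.3,0,0]'|grep ee_pos;  python3 d.py 0.641 -0.236 0.1 1.736;python3 -c "
from h import *
s=snap('wrist','w11')"
```

```text
ee_pos: [0.6401, -0.2378, 0.1533]
[0.011, 0.004, 0.355, np.float64(-0.004), 'or', np.float64(-0.004)] | 1/1.00 -> [0.011, 0.004, 0.355]
13.5 [ 0.6401 -0.2378  0.1533] [ 3.13e+00 -2.00e-03  1.73e+00] [-0.   0.3 -1.5] 0.0155 j7 0.68
```

View pics/w11.png

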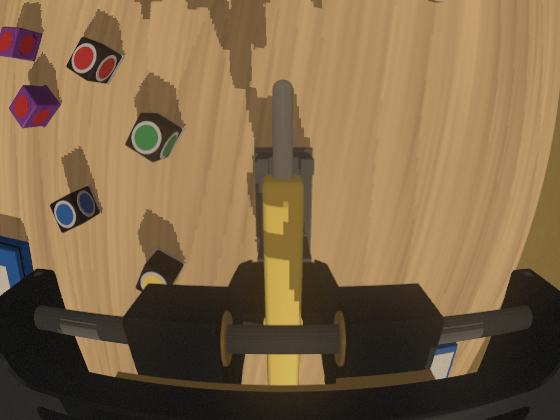

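```bash
python3 -m inch '[1,0.01,0.004,0.2,-0.004,1,0.01,0.004,0.4,-0.004,1,0.01,0.004,0.553,-0.004,1,0.01,0.004,0.553,-0.004,1,0.01,0.004,0.553,-0.004]'|grep ee_pos;  python3 d.py 0.6414 -0.2363 0.042 1.736;python3 -c "
from h import *
s=snap('wrist','w12')"
```

```text
ee_pos: [0.6399, -0.2305, 0.069]
[-0.041, 0.002, 0.18, np.float64(0.003), 'or', np.float64(0.003)] | 1/1.00 -> [-0.041, 0.002, 0.18]
13.97 [ 0.6399 -0.2305  0.069 ] [ 3.134 -0.006  1.74 ] [ 0.2 -0.2 -0.1] 0.0158 j7 0.71
```

View pics/w12.png

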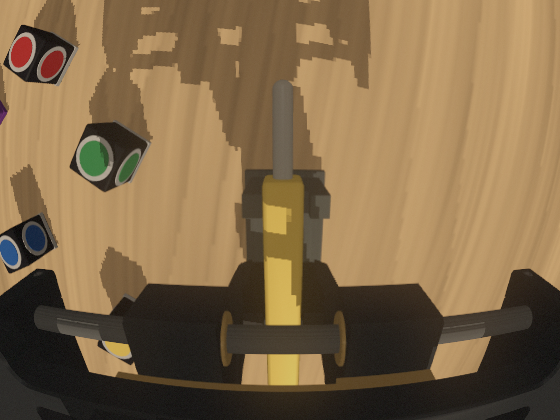

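```bash
python3 -m inch '[1,-0.04,0.002,0.06,0,1,-0.04,0.002,0.12,0,1,-0.04,0.002,0.175,0,1,-0.04,0.002,0.175,0,1,-0.04,0.002,0.175,0]';  python3 d.py 0.6414 -0.2363 0.0405 1.736
```

```text
clock: 14.43
ee_pos: [0.6424, -0.2372, 0.0439]
eef_rot: [3.132, -0.005, 1.74]
contact_force: [0.5, 0.0, 0.3]
finger_gap: 0.0149
[0.007, -0.006, 0.023, np.float64(0.003), 'or', np.float64(0.003)] | 1/1.00 -> [0.007, -0.006, 0.023]
14.43 [ 0.6424 -0.2372  0.0439] [ 3.132 -0.005  1.74 ] [0.5 0.  0.3] 0.0149 j7 0.73
```

```bash
python3 -m inch '[1,0.006,-0.006,0.01,0,1,0.006,-0.006,0.02,0,1,0.006,-0.006,0.02,0,1,0.006,-0.006,0.02,0]';python3 -c "
from h import *
s=snap('side'); crop(s,300,200,420,290,6,'s13')"
```

```text
clock: 14.77
ee_pos: [0.6416, -0.2364, 0.0415]
eef_rot: [3.131, -0.005, 1.74]
contact_force: [-0.9, 0.1, 2.1]
finger_gap: 0.0154
```

View pics/s13.png

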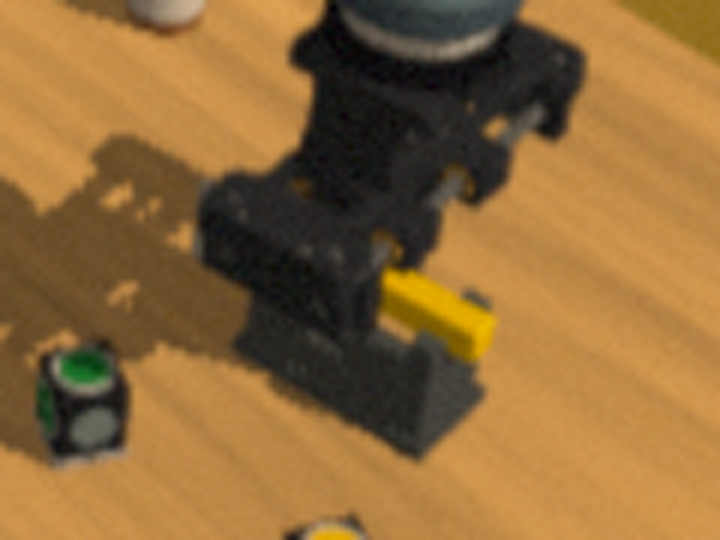

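The handle lies in the notches and the force has gone from −1.5 to +2 N. Releasing and lifting.

```bash
python3 -m inch '[0.85,0,0,0,0,0.7,0,0,0,0,0.4,0,0,0,0,0,0,0,0,0,0,0,0,0,0,0,0,0,0,0,0,0,0,0,0,0,0,0,0,0]' 20; python3 -m inch '[0,0,0,-0.15,0,0,0,0,-0.4,0,0,0,0,-0.7,0,0,0,0,-1,0,0,0,0,-1,0,0,0,0,-1,0]';python3 -c "
from h import *
s=snap('wrist','w14');s=snap('side'); crop(s,300,200,420,290,6,'s14')"
```

```text
clock: 15.48
ee_pos: [0.6416, -0.2364, 0.0415]
eef_rot: [3.131, -0.005, 1.74]
contact_force: [-0.0, 0.3, -0.3]
finger_gap: 0.0604
clock: 15.98
ee_pos: [0.6423, -0.2385, 0.1955]
eef_rot: [3.125, -0.002, 1.74]
contact_force: [0.1, -0.0, 0.1]
finger_gap: 0.0877
```

View pics/w14.png

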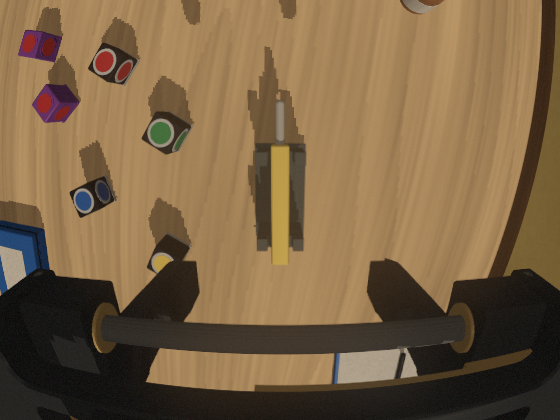

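View pics/s14.png

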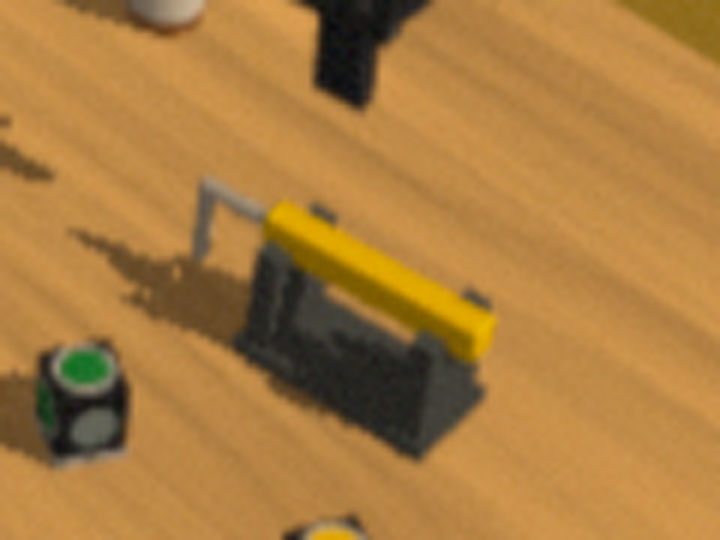

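The hook is back on its stand. Now a centred look at the cubes.

```bash
python3 d.py 0.49 -0.29 0.22 1.65; python3 -m inch '[0,-0.2,-0.5,-0.15,0,0,-0.22,-0.99,-0.16,0.05,0,-0.22,-0.99,-0.16,0.05,0,-0.22,-0.99,-0.16,0.05,0,-0.22,-0.99,-0.16,0.05,0,-0.22,-0.99,-0.16,0.05]'|grep ee_pos; python3 -c "
from h import *
s=snap('wrist','w15')"
```

```text
[-0.179, -1.042, -0.207, np.float64(0.057), 'or', np.float64(0.057)] | 1/1.04 -> [-0.172, -1.0, -0.199]
16.08 [ 0.6398 -0.237   0.1906] [ 3.132 -0.006  1.74 ] [ 0.4  0.2 -0.4] 0.088 j7 0.68
ee_pos: [0.4965, -0.295, 0.2114]
```

View pics/w15.png

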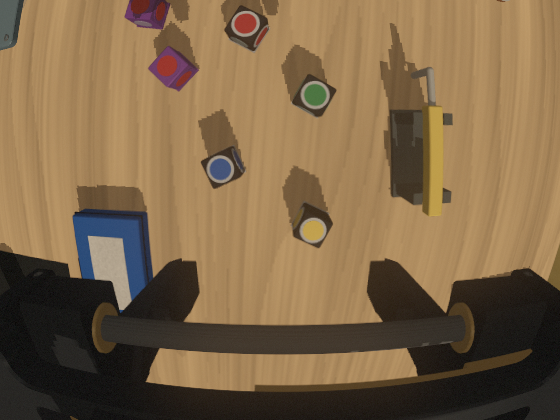

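All four cubes are in view, at (245,25), (315,95), (221,168) and (313,230). Zooming in for the top-face corners.

```bash
python3 -c "
from h import *
s=snap('wrist')
im=s['image'][:,:,::-1]
t=[cv2.resize(im[max(0,cy-30):max(0,cy-30)+60,cx-35:cx+35],None,fx=5.5,fy=4.9,interpolation=cv2.INTER_CUBIC) for cx,cy in((245,30),(315,95),(221,168),(313,226))]
cv2.imwrite('pics/z15.png',np.vstack([np.hstack(t[:2]),np.hstack(t[2:])]))
print(t[0].shape)
"
```

```text
(294, 385, 3)
```

View pics/z15.png

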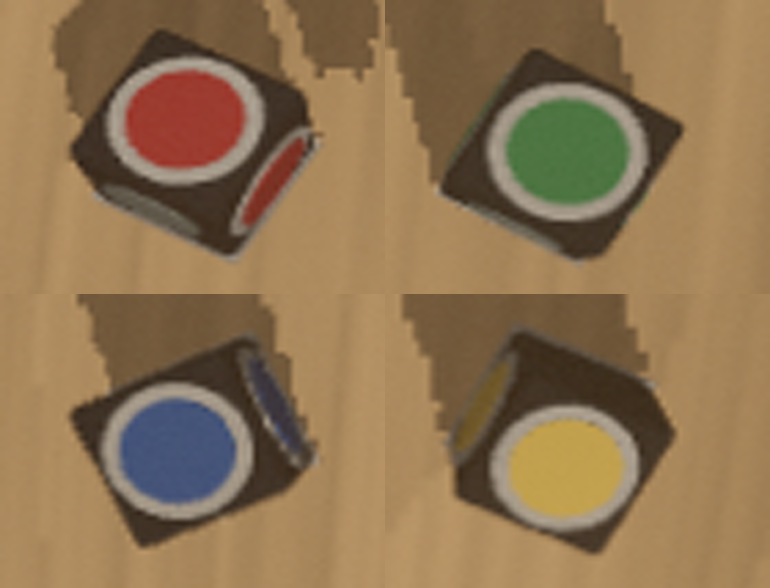

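```bash
python3 -c "
from h import *
s=snap('wrist')
T={'red':((245,0),[(160,30),(300,95)],[(160,30),(73,148)],(186,120)),
'green':((315,65),[(150,50),(298,128)],[(298,128),(225,240)],(182,152)),
'blue':((221,138),[(143,251),(290,193)],[(73,118),(143,251)],(178,157)),
'yellow':((313,196),[(72,201),(215,258)],[(215,258),(290,141)],(181,174))}
for k,(o,e1,e2,c) in T.items():
  f=lambda p: plane(s,(o[0]-35+p[0]/5.5,o[1]+p[1]/4.9),.042)
  r=[]
  for e in(e1,e2):
    d=f(e[1])-f(e[0]); r.append((round(np.degrees(np.arctan2(d[1],d[0]))%90,1),round(np.linalg.norm(d),4)))
  print(k,f(c).round(4),r)
"; python3 meas.py | grep -v ledge
```

```text
red [ 0.4463 -0.1225  0.042 ] [(np.float64(63.4), np.float64(0.0293)), (np.float64(64.4), np.float64(0.0294))]
green [ 0.5193 -0.1891  0.042 ] [(np.float64(65.5), np.float64(0.03)), (np.float64(66.2), np.float64(0.0262))]
blue [ 0.4335 -0.2694  0.042 ] [(np.float64(28.1), np.float64(0.03)), (np.float64(28.3), np.float64(0.0303))]
yellow [ 0.532 -0.325  0.042] [(np.float64(69.6), np.float64(0.0306)), (np.float64(68.6), np.float64(0.0296))]
green (np.int32(30), [353.5, 211.33]) [ 0.5196 -0.1871  0.042 ] [((np.int32(37), [313.65, 260.78]), array([ 0.5216, -0.1885,  0.042 ])), ((np.int32(15), [307.13, 267.13]), array([ 0.4939, -0.1953,  0.042 ]))]
blue None None [((np.int32(40), [308.8, 296.5]), array([ 0.4351, -0.2693,  0.042 ])), ((np.int32(28), [305.96, 307.07]), array([ 0.4096, -0.2887,  0.042 ]))]
yellow None None [((np.int32(73), [368.26, 247.93]), array([ 0.6669, -0.2406,  0.042 ])), ((np.int32(51), [355.57, 291.12]), array([ 0.5337, -0.3245,  0.042 ]))]
red t [((np.int32(33), [330.94, 238.06]), array([ 0.4467, -0.1202,  0.042 ]))]
red s [((np.int32(37), [275.0, 258.51]), array([ 0.4485, -0.1223,  0.042 ]))]
knob t [((np.int32(19), [173.74, 220.47]), array([0.5029, 0.3028, 0.084 ]))]
knob s [((np.int32(25), [206.96, 165.64]), array([0.5033, 0.2991, 0.084 ]))]
hook t ((0.6409181356430054, -0.23431654274463654), (0.016985315829515457, 0.10653358697891235), 9.64835262298584) [(np.int32(224), [368.64, 166.34])]
hook s ((0.6372919678688049, -0.24256721138954163), (0.030562223866581917, 0.11479601263999939), 9.519493103027344) [(np.int32(340), [363.08, 246.15])]
```

```bash
python3 -c "
from h import *
t=snap('top'); crop(t,180,170,260,240,9,'t16'); s=snap('side'); crop(s,195,160,275,230,9,'s16')"
```

```text
(no output)
```

View pics/t16.png

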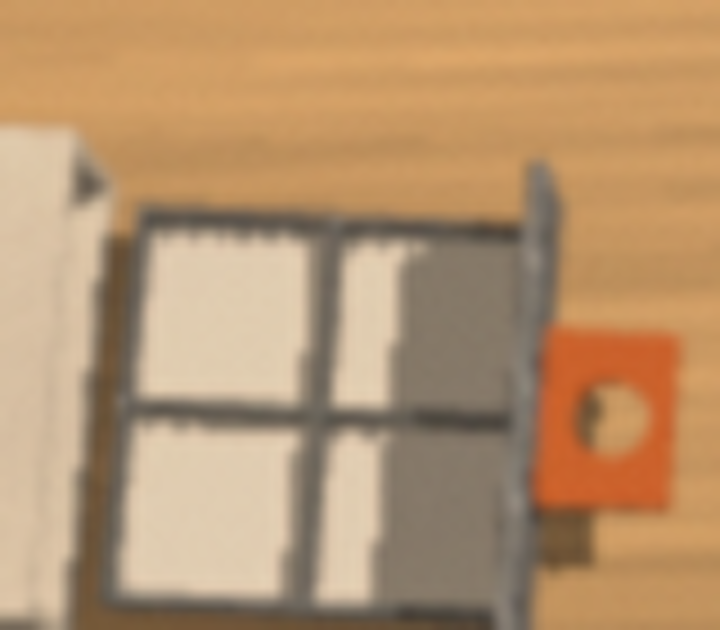

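View pics/s16.png

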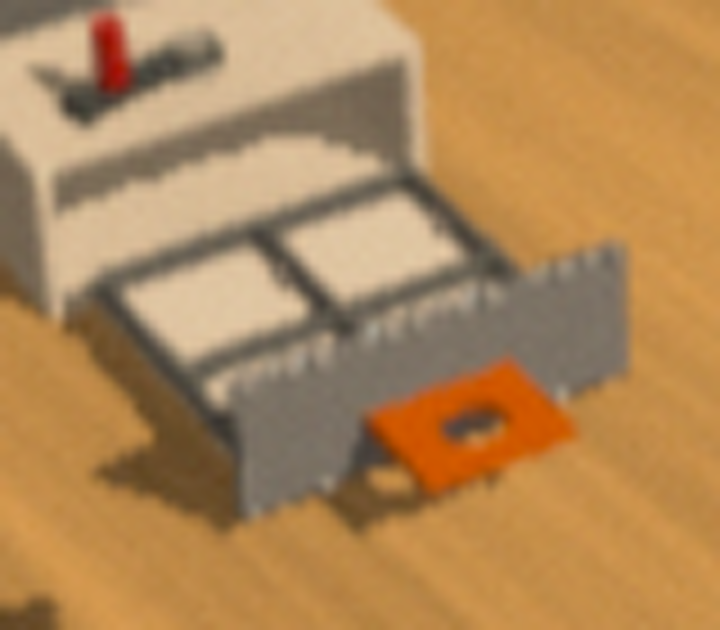

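```bash
python3 -c "
from h import *
t=snap('top'); s=snap('side')
f=lambda x,y,z=.023: plane(t,(180+x/9-.45,170+y/9-.45),z).round(4)
g=lambda x,y,z=.023: plane(s,(195+x/9-.45,160+y/9-.45),z).round(4)
c=f(318,412);print('cross',c,g(345,325)); print('rear',f(130,406),'L/R',f(302,600),f(333,225)); print('hole',f(613,418,.034),g(475,424,.034)); 
print('side rear mid',g(262,238), 'rear R',g(400,180),'rear L',g(108,280))
"
```

```text
cross [0.526  0.2017 0.023 ] [0.5235 0.1885 0.023 ]
rear [0.53   0.2606 0.023 ] L/R [0.4665 0.2068 0.023 ] [0.5863 0.1967 0.023 ]
hole [0.5185 0.1084 0.034 ] [0.52   0.1047 0.034 ]
side rear mid [0.5284 0.2491 0.023 ] rear R [0.5872 0.2493 0.023 ] rear L [0.4723 0.2604 0.023 ]
```

```bash
python3 -c "
from h import *
t=snap('top'); s=snap('side')
P=lambda x,y:(180+x/9-.45,170+y/9-.45)
Q=lambda x,y:(195+x/9-.45,160+y/9-.45)
for n,a,b in(('cross',(318,412),(345,325)),('rear',(130,406),(262,238)),('hole',(613,418),(475,424)),('rearR',(143,213),(400,180)),('rearL',(110,600),(108,280))):
  print(n,tri(t,P(*a),s,Q(*b)).round(4))
print(ray(t,(287,210)),ray(s,(278,205)))
print(proj(t,(.447,-.122,.042)))
"
```

```text
cross [0.5301 0.2028 0.011 ]
rear [0.5337 0.2619 0.013 ]
hole [0.5204 0.1079 0.0313]
rearR [0.5938 0.2587 0.0152]
rearL [0.4719 0.266  0.0192]
(array([0.25110204, 0.00466589, 1.32491983]), array([ 0.21240051, -0.00520553, -0.97717071])) (array([-0.04873885, -0.76503382,  0.85379054]), array([ 0.48630183,  0.61827246, -0.61745807]))
[331.58085185 237.92370014]
```

```bash
python3 -c "
from h import *
t=snap('top'); s=snap('side')
P=lambda x,y:(180+x/9-.45,170+y/9-.45)
Q=lambda x,y:(195+x/9-.45,160+y/9-.45)
for q in((222,318),(207,510),(425,330),(405,520)): print(plane(t,P(*q),.014).round(4))
for q in((370,232),(215,305)): print('s',plane(s,Q(*q),.014).round(4))
"; python3 d.py 0.532 -0.325 0.1 1.204
```

```text
[0.5594 0.2334 0.014 ]
[0.4977 0.238  0.014 ]
[0.5532 0.169  0.014 ]
[0.4923 0.1758 0.014 ]
s [0.5673 0.2398 0.014 ]
s [0.5    0.2361 0.014 ]
[-0.226, 0.195, 0.753, np.float64(0.291), 'or', np.float64(0.291)] | 1/1.00 -> [-0.226, 0.195, 0.753]
17.23 [ 0.4988 -0.2947  0.2129] [ 3.132 -0.006  1.662] [ 0.  -0.6  0.8] 0.0884 j7 0.78
```

Picking the yellow cube first, for the rear-right well.

```bash
python3 -m inch '[0.4,-0.226,0.195,0.1,0.1,0.4,-0.226,0.195,0.3,0.2,0.4,-0.226,0.195,0.6,0.291,0.4,-0.226,0.195,0.75,0.291,0.4,-0.226,0.195,0.75,0.291,0.4,-0.226,0.195,0.75,0.291,0.4,-0.226,0.195,0.75,0.291]'; python3 d.py 0.5325 -0.325 0.015 1.204;python3 -c "
from h import *
s=snap('wrist','w17')"
```

```text
clock: 17.82
ee_pos: [0.5329, -0.3259, 0.1023]
eef_rot: [3.133, -0.009, 1.207]
contact_force: [0.0, -0.0, 0.5]
finger_gap: 0.053
[-0.001, -0.009, 0.582, np.float64(0.002), 'or', np.float64(0.002)] | 1/1.00 -> [-0.001, -0.009, 0.582]
17.82 [ 0.5329 -0.3259  0.1023] [ 3.133 -0.009  1.207] [ 0.  -0.   0.5] 0.053 j7 0.48
```

View pics/w17.png

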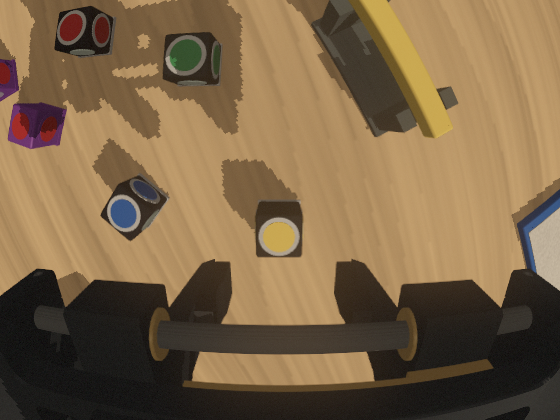

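The yellow cube is squared up between the jaws at (279,237).

```bash
python3 -c "
from h import *
s=snap('wrist'); print(plane(s,(279,237),.042))
s=snap('side'); crop(s,300,240,400,315,7,'s17')"; python3 d.py 0.5325 -0.325 0.015 1.204
```

```text
[ 0.53055448 -0.32582103  0.042     ]
[-0.002, -0.012, 0.586, np.float64(0.001), 'or', np.float64(0.001)] | 1/1.00 -> [-0.002, -0.012, 0.586]
17.97 [ 0.5332 -0.3259  0.1028] [ 3.132 -0.01   1.206] [ 0.6 -1.  -0.4] 0.0528 j7 0.48
```

```bash
python3 -m inch '[0.4,-0.01,-0.015,0.2,0,0.4,-0.01,-0.015,0.4,0,0.4,-0.01,-0.015,0.583,0,0.4,-0.01,-0.015,0.583,0,0.4,-0.01,-0.015,0.583,0]' 15|grep ee_pos; python3 -m inch '[1,0,0,0,0,1,0,0,0,0,1,0,0,0,0,1,0,0,0,0,1,0,0,0,0,1,0,0,0,0,1,0,0,0,0]' 15;python3 -c "
from h import *
s=snap('side'); crop(s,300,240,400,315,7,'s17')"
```

```text
ee_pos: [0.5315, -0.3259, 0.0158]
clock: 18.97
ee_pos: [0.5324, -0.3265, 0.0175]
eef_rot: [3.131, -0.01, 1.206]
contact_force: [-0.9, -0.0, 6.8]
finger_gap: 0.0321
```

View pics/s17.png

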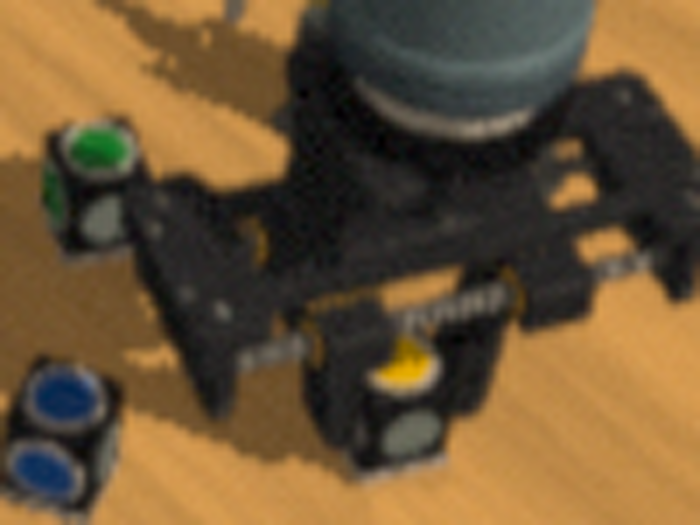

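Yellow is gripped (32 mm). Lift and carry.

```bash
python3 -m inch '[1,0,0,-0.2,0,1,0,0,-0.5,0,1,0,0,-0.8,0,1,0,0,-0.8,0]'|grep ee_pos; python3 d.py 0.559 0.229 0.13 1.49
```

```text
ee_pos: [0.5338, -0.3301, 0.145]
[3.54, -1.177, 0.104, np.float64(-0.181), 'or', np.float64(-0.181)] | 1/3.54 -> [1.0, -0.332, 0.029]
19.35 [ 0.5338 -0.3301  0.145 ] [ 3.12  -0.008  1.206] [ 0.5 -0.3  0.4] 0.0318 j7 0.46
```

```bash
python3 -m inch '[1,0.25,-0.08,0,0,1,0.5,-0.16,0,-0.05,1,0.75,-0.25,0,-0.1,1,1,-0.33,0,-0.18,1,1,-0.33,0,-0.18,1,1,-0.33,0,-0.18]'|grep ee_pos; python3 d.py 0.559 0.229 0.13 1.49
```

```text
ee_pos: [0.5418, -0.1692, 0.1454]
[2.655, -0.094, 0.11, np.float64(0.002), 'or', np.float64(0.002)] | 1/2.65 -> [1.0, -0.035, 0.041]
19.85 [ 0.5418 -0.1692  0.1454] [ 3.118 -0.004  1.493] [ 0.3 -1.  -0.2] 0.0319 j7 0.45
```

```bash
python3 -m inch '[1,0.25,-0.01,0,0,1,0.5,-0.02,0,0,1,0.75,-0.03,0,0,1,1,-0.035,0,0,1,1,-0.035,0,0,1,1,-0.035,0,0]'|grep ee_pos; python3 -m inch '[1,0.25,-0.01,0,0,1,0.5,-0.02,0,0,1,0.75,-0.03,0,0,1,1,-0.035,0,0,1,1,-0.035,0,0,1,1,-0.035,0,0]'|grep ee_pos; python3 d.py 0.559 0.229 0.13 1.49;  python3 -c "
from h import *
s=snap('wrist','w18')"
```

```text
ee_pos: [0.5487, -0.018, 0.1458]
ee_pos: [0.5554, 0.132, 0.1463]
[0.646, -0.027, 0.11, np.float64(0.004), 'or', np.float64(0.004)] | 1/1.00 -> [0.646, -0.027, 0.11]
20.85 [0.5554 0.132  0.1463] [ 3.117e+00 -3.000e-03  1.496e+00] [ 1.  -1.1 -0.7] 0.0321 j7 -0.11
```

View pics/w18.png

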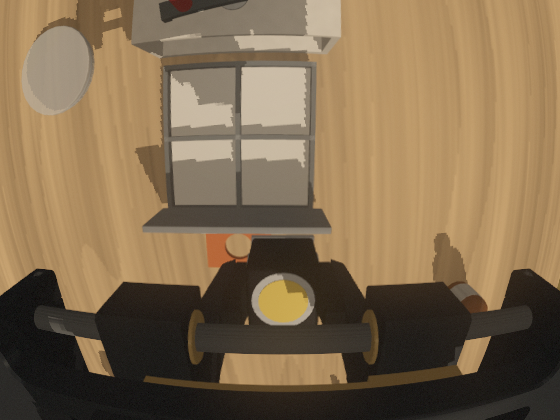

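Clear view of the tray: rear wells at (203,102) and (275,99), front wells at (204,172) and (275,172), cross at (238,137).

```bash
python3 -c "
from h import *
s=snap('wrist')
for n,q,z in(('RR',(275,99),.014),('RL',(203,102),.014),('FR',(275,172),.014),('FL',(204,172),.014),('cross',(238,137),.023),('rearwall',(238,64),.023),('hole',(238,245),.034)): print(n,plane(s,q,z).round(4))
"
```

```text
RR [0.5587 0.2249 0.014 ]
RL [0.4974 0.229  0.014 ]
FR [0.5537 0.1622 0.014 ]
FL [0.4916 0.1681 0.014 ]
cross [0.5258 0.1957 0.023 ]
rearwall [0.531  0.2567 0.023 ]
hole [0.5169 0.1054 0.034 ]
```

```bash
python3 -c "
from h import *
s=snap('wrist'); print(plane(s,(283,300),arm.get_obs()['ee_pos'][2]+.0245)-arm.get_obs()['ee_pos'])"; python3 -m inch '[1,0.2,-0.01,0,0,1,0.4,-0.02,0,0,1,0.63,-0.025,0,0,1,0.63,-0.025,0,0,1,0.63,-0.025,0,0]'|grep ee_pos; python3 d.py 0.559 0.227 0.05 1.49
```

```text
[-0.00106988  0.0018509   0.0245    ]
ee_pos: [0.5594, 0.2231, 0.1464]
[0.024, -0.02, 0.642, np.float64(0.001), 'or', np.float64(0.001)] | 1/1.00 -> [0.024, -0.02, 0.642]
21.42 [0.5594 0.2231 0.1464] [ 3.117e+00 -2.000e-03  1.491e+00] [ 0.7 -1.  -1. ] 0.0314 j7 -0.26
```

```bash
python3 -m inch '[1,0.01,-0.01,0.2,0,1,0.01,-0.02,0.4,0,1,0.01,-0.02,0.64,0,1,0.01,-0.02,0.64,0,1,0.01,-0.02,0.64,0]'|grep ee_pos; python3 d.py 0.559 0.227 0.032 1.49;  python3 -c "
from h import *
s=snap('wrist','w19')"
```

```text
ee_pos: [0.5583, 0.2215, 0.0495]
[0.037, -0.001, 0.117, np.float64(-0.001), 'or', np.float64(-0.001)] | 1/1.00 -> [0.037, -0.001, 0.117]
21.83 [0.5583 0.2215 0.0495] [3.120e+00 1.000e-03 1.488e+00] [ 0.5  0.6 -1.2] 0.0318 j7 -0.21
```

View pics/w19.png

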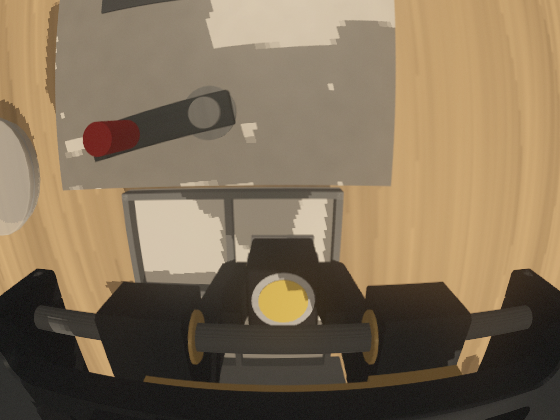

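```bash
python3 -m inch '[1,0.02,0,0.04,0,1,0.025,0,0.08,0,1,0.025,0,0.11,0,1,0.025,0,0.117,0,1,0.025,0,0.117,0,1,0.025,0,0.117,0]'; python3 d.py 0.559 0.227 0.032 1.49
```

```text
clock: 22.38
ee_pos: [0.5606, 0.2263, 0.034]
eef_rot: [3.116, -0.001, 1.489]
contact_force: [-0.1, 0.5, -0.9]
finger_gap: 0.0322
[0.004, -0.011, 0.013, np.float64(-0.001), 'or', np.float64(-0.001)] | 1/1.00 -> [0.004, -0.011, 0.013]
22.38 [0.5606 0.2263 0.034 ] [ 3.116e+00 -1.000e-03  1.489e+00] [-0.1  0.5 -0.9] 0.0322 j7 -0.21
```

```bash
python3 -m inch '[1,0,0,0.01,0,1,0,0,0.02,0,1,0,0,0.02,0]'|grep -E "ee_pos|contact";python3 -m inch '[0.8,0,0,0,0,0.6,0,0,0,0,0.45,0,0,0,0,0.45,0,0,0,0,0.45,0,0,0,0]'; python3 -m inch '[0.45,0,0,-0.15,0,0.45,0,0,-0.35,0,0.45,0,0,-0.6,0,0.45,0,0,-0.85,0,0.45,0,0,-0.85,0]'; python3 -c "
from h import *
s=snap('wrist','w20'); s=snap('side'); crop(s,170,130,300,230,6,'s20')"
```

```text
ee_pos: [0.5611, 0.2264, 0.0316]
contact_force: [-1.2, -0.1, 3.8]
clock: 23.05
ee_pos: [0.5611, 0.2264, 0.0316]
eef_rot: [3.116, -0.002, 1.488]
contact_force: [-0.2, 0.2, 0.9]
finger_gap: 0.0486
clock: 23.47
ee_pos: [0.5619, 0.2277, 0.166]
eef_rot: [3.106, -0.007, 1.488]
contact_force: [1.3, -0.2, -0.1]
finger_gap: 0.048
```

View pics/w20.png

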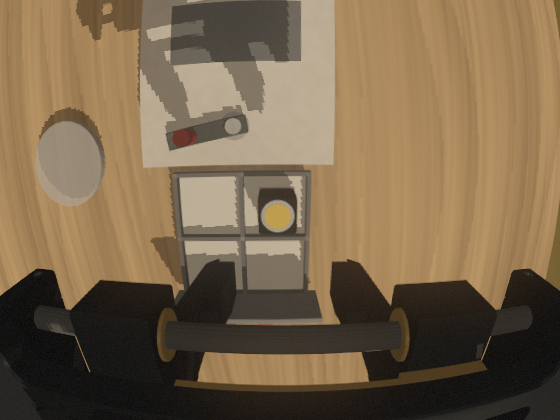

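View pics/s20.png

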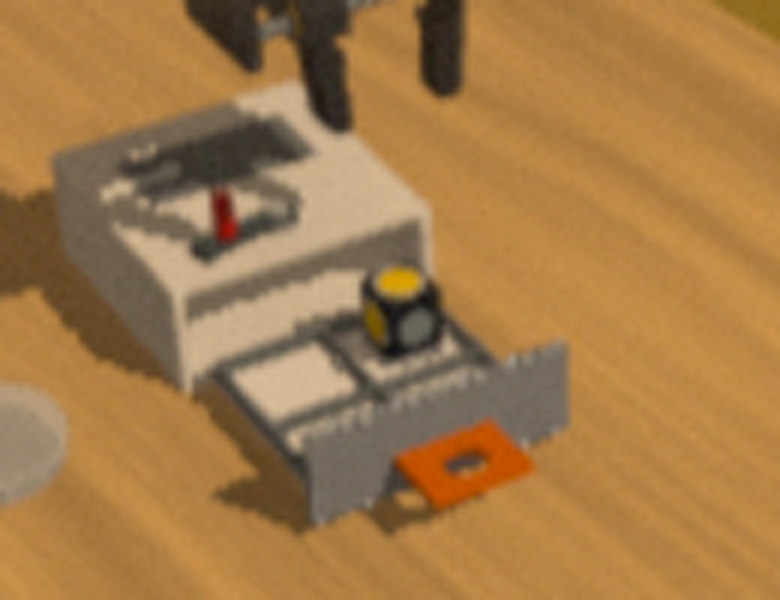

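Yellow stands upright in the rear-right well. Back to the bench for green.

```bash
python3 d.py 0.52 -0.188 0.2 1.152; python3 -m inch '[0.4,-0.3,0,-0.1,0,0.4,-0.6,0,-0.2,0.05,0.4,-1,0,-0.2,0.1,0.4,-1,0,-0.2,0.1,0.4,-1,0,-0.2,0.1]'|grep ee_pos; python3 -m inch '[0.4,-0.3,0,0,0,0.4,-0.6,0,0,0.05,0.4,-1,0,0,0.11,0.4,-1,0,0,0.11,0.4,-1,0,0,0.11]'|grep ee_pos;  python3 d.py 0.52 -0.188 0.2 1.152; python3 meas.py | grep -E "green|blue|red"
```

```text
[-2.778, -0.022, -0.274, np.float64(0.214), 'or', np.float64(0.214)] | 1/2.78 -> [-1.0, -0.008, -0.099]
23.57 [0.5587 0.227  0.1605] [ 3.113 -0.004  1.489] [-0.6 -0.1 -0.7] 0.0486 j7 -0.28
ee_pos: [0.5441, 0.0695, 0.1893]
ee_pos: [0.5041, -0.0829, 0.1878]
[-0.592, 0.391, -0.075, np.float64(-0.008), 'or', np.float64(-0.008)] | 1/1.00 -> [-0.592, 0.391, -0.075]
24.4 [ 0.5041 -0.0829  0.1878] [ 3.117 -0.004  1.14 ] [ 0.3 -0.  -0.5] 0.0529 j7 -0.05
green (np.int32(31), [353.55, 211.42]) [ 0.5193 -0.1873  0.042 ] [((np.int32(37), [313.65, 260.78]), array([ 0.5216, -0.1885,  0.042 ])), ((np.int32(9), [307.11, 267.67]), array([ 0.4926, -0.1967,  0.042 ]))]
blue (np.int32(29), [384.41, 240.72]) [ 0.4341 -0.2666  0.042 ] [((np.int32(40), [308.8, 296.5]), array([ 0.4351, -0.2693,  0.042 ])), ((np.int32(28), [305.96, 307.07]), array([ 0.4096, -0.2887,  0.042 ]))]
red t []
red s [((np.int32(37), [275.0, 258.51]), array([ 0.4485, -0.1223,  0.042 ]))]
```

```bash
python3 -m inch '[0.4,-0.3,0.2,0.1,0,0.4,-0.595,0.39,0.3,0,0.4,-0.595,0.39,0.57,0,0.4,-0.595,0.39,0.57,0,0.4,-0.595,0.39,0.57,0,0.4,-0.595,0.39,0.57,0]'|grep ee_pos;  python3 d.py 0.5195 -0.1885 0.016 1.152;  python3 -c "
from h import *
s=snap('wrist','w21')
im=s['image'][:,:,::-1]; cv2.imwrite('pics/z21.png',cv2.resize(im[190:290,200:360],None,fx=4,fy=4))"
```

```text
ee_pos: [0.5244, -0.1806, 0.1015]
[-0.066, -0.02, 0.569, np.float64(-0.002), 'or', np.float64(-0.002)] | 1/1.00 -> [-0.066, -0.02, 0.569]
25.0 [ 0.5244 -0.1806  0.1015] [ 3.121 -0.007  1.148] [-0.4 -0.2  0.2] 0.0528 j7 0.24
```

View pics/w21.png

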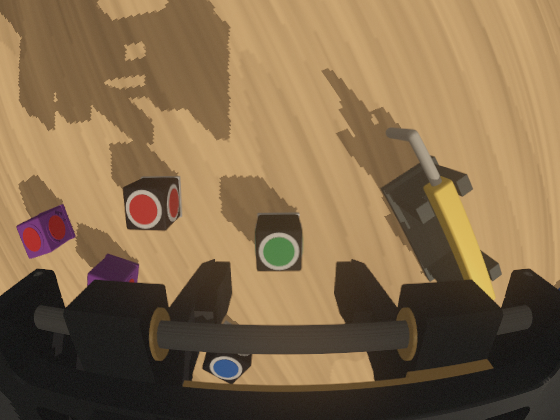

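Green is square between the jaws at (279,251).

```bash
python3 -c "
from h import *
s=snap('wrist'); print(plane(s,(279,251),.042))"; python3 -m inch '[0.4,-0.06,-0.02,0.2,0,0.4,-0.066,-0.02,0.4,0,0.4,-0.066,-0.02,0.567,0,0.4,-0.066,-0.02,0.567,0,0.4,-0.066,-0.02,0.567,0]'|grep ee_pos;  python3 -m inch '[1,0,0,0,0,1,0,0,0,0,1,0,0,0,0,1,0,0,0,0,1,0,0,0,0,1,0,0,0,0,1,0,0,0,0]' 15
```

```text
[ 0.51918374 -0.18966229  0.042     ]
ee_pos: [0.5218, -0.1868, 0.019]
clock: 26.1
ee_pos: [0.5228, -0.1866, 0.0206]
eef_rot: [3.116, -0.01, 1.152]
contact_force: [-1.3, 1.6, 8.9]
finger_gap: 0.0319
```

```bash
python3 -m inch '[1,0,0,-0.2,0,1,0,0,-0.5,0,1,0,0,-0.85,0,1,0,0,-0.85,0]'|grep ee_pos; python3 d.py 0.4975 0.230 0.14 1.49; python3 -m inch '[1,0.25,-0.05,0,0,1,0.5,-0.1,0,-0.05,1,0.75,-0.15,0,-0.1,1,1,-0.3,0,-0.19,1,1,-0.3,0,-0.21,1,1,-0.3,0,-0.21]'|grep ee_pos; python3 d.py 0.4975 0.23 0.14 1.49
```

```text
ee_pos: [0.5215, -0.188, 0.1535]
[2.478, -1.286, 0.078, np.float64(-0.216), 'or', np.float64(-0.216)] | 1/2.48 -> [1.0, -0.519, 0.031]
26.43 [ 0.5215 -0.188   0.1535] [ 3.109 -0.012  1.151] [ 1.8 -0.9 -1.8] 0.0318 j7 0.22
ee_pos: [0.5415, -0.0292, 0.154]
[1.697, -0.439, 0.082, np.float64(-0.001), 'or', np.float64(-0.001)] | 1/1.70 -> [1.0, -0.259, 0.048]
26.93 [ 0.5415 -0.0292  0.154 ] [ 3.107e+00 -2.000e-03  1.488e+00] [-0.1 -0.4 -1.2] 0.0322 j7 0.19
```

```bash
python3 -m inch '[1,0.25,-0.1,0,0,1,0.5,-0.2,0,0,1,0.85,-0.3,0,0,1,0.85,-0.44,0,0,1,0.85,-0.44,0,0]'|grep ee_pos; python3 d.py 0.4975 0.23 0.14 1.49;python3 -m inch '[1,0.25,-0.01,0,0,1,0.5,-0.01,0,0,1,0.85,-0.01,0,0,1,0.85,-0.01,0,0,1,0.85,-0.01,0,0]'|grep ee_pos;python3 d.py 0.4975 0.23 0.05 1.49
```

```text
ee_pos: [0.4825, 0.1066, 0.1515]
[0.828, 0.032, 0.08, np.float64(0.001), 'or', np.float64(0.001)] | 1/1.00 -> [0.828, 0.032, 0.08]
27.35 [0.4825 0.1066 0.1515] [ 3.111e+00 -3.000e-03  1.491e+00] [-1.3 -0.6 -1.6] 0.0318 j7 -0.11
ee_pos: [0.4919, 0.2367, 0.152]
[-0.045, 0.019, 0.681, np.float64(0.002), 'or', np.float64(0.002)] | 1/1.00 -> [-0.045, 0.019, 0.681]
27.77 [0.4919 0.2367 0.152 ] [ 3.11  -0.004  1.493] [ 0.2 -0.9 -0.6] 0.0321 j7 -0.33
```

```bash
python3 -m inch '[1,-0.02,0.01,0.2,0,1,-0.04,0.01,0.4,0,1,-0.04,0.01,0.66,0,1,-0.04,0.01,0.66,0,1,-0.04,0.01,0.66,0]'|grep ee_pos; python3 d.py 0.4975 0.230 0.0345 1.49;  python3 -c "
from h import *
s=snap('wrist','w22')"
```

```text
ee_pos: [0.4956, 0.2274, 0.0523]
[0.018, 0.008, 0.119, np.float64(-0.001), 'or', np.float64(-0.001)] | 1/1.00 -> [0.018, 0.008, 0.119]
28.18 [0.4956 0.2274 0.0523] [ 3.113e+00 -1.000e-03  1.489e+00] [ 0.3 -0.3 -1.4] 0.0321 j7 -0.24
```

View pics/w22.png

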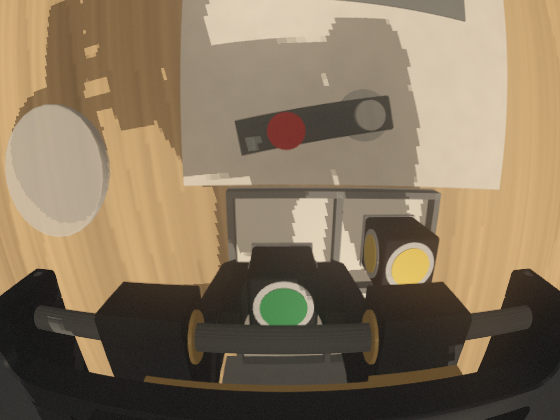

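Green is centred over the rear-left well (u 233–333). Lowering.

```bash
python3 -m inch '[1,0.018,0.004,0.04,0,1,0.018,0.004,0.08,0,1,0.018,0.004,0.105,0,1,0.018,0.004,0.12,0,1,0.018,0.004,0.12,0,1,0.018,0.004,0.12,0]'; python3 d.py 0.4975 0.230 0.0345 1.49
```

```text
clock: 28.73
ee_pos: [0.4984, 0.2314, 0.0362]
eef_rot: [3.11, -0.003, 1.49]
contact_force: [0.1, -0.3, -1.3]
finger_gap: 0.0317
[-0.01, -0.006, 0.011, np.float64(0.0), 'or', np.float64(0.0)] | 1/1.00 -> [-0.01, -0.006, 0.011]
28.73 [0.4984 0.2314 0.0362] [ 3.11e+00 -3.00e-03  1.49e+00] [ 0.1 -0.3 -1.3] 0.0317 j7 -0.23
```

```bash
python3 -m inch '[1,0,0,0.01,0,1,0,0,0.015,0,1,0,0,0.015,0]'|grep -E "ee_pos|contact";python3 -m inch '[0.8,0,0,0,0,0.6,0,0,0,0,0.53,0,0,0,0,0.53,0,0,0,0,0.53,0,0,0,0]'; python3 -m inch '[0.53,0,0,-0.15,0,0.53,0,0,-0.35,0,0.53,0,0,-0.6,0,0.53,0,0,-0.85,0,0.53,0,0,-0.85,0]'|grep ee_pos; python3 -c "
from h import *
s=snap('wrist','w23')"
```

```text
ee_pos: [0.4988, 0.2315, 0.0346]
contact_force: [-0.9, -0.1, 5.2]
clock: 29.4
ee_pos: [0.4987, 0.2315, 0.0346]
eef_rot: [3.11, -0.004, 1.49]
contact_force: [-0.3, -0.2, 0.3]
finger_gap: 0.0414
ee_pos: [0.4983, 0.2327, 0.1682]
```

View pics/w23.png

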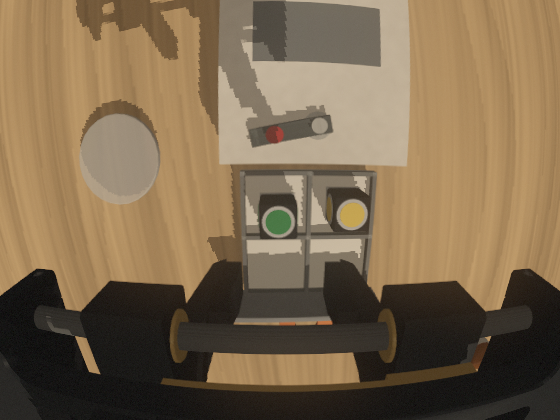

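Both sit in the rear wells. Now red.

```bash
python3 -m inch '[0.4,-0.3,0,-0.1,0,0.4,-0.6,0,-0.15,0.05,0.4,-1,0,-0.15,0.1,0.4,-1,0,-0.15,0.1,0.4,-1,0,-0.15,0.1]'|grep ee_pos; python3 d.py 0.447 -0.122 0.19 1.117;  python3 meas.py | grep -E "blue|red"
```

```text
ee_pos: [0.4825, 0.0762, 0.1861]
[-1.339, 0.094, -0.038, np.float64(0.132), 'or', np.float64(0.132)] | 1/1.34 -> [-1.0, 0.07, -0.028]
30.28 [0.4825 0.0762 0.1861] [ 3.107 -0.011  1.324] [0.8 0.3 0.1] 0.0528 j7 -0.22
blue (np.int32(29), [384.41, 240.72]) [ 0.4341 -0.2666  0.042 ] [((np.int32(40), [308.8, 296.5]), array([ 0.4351, -0.2693,  0.042 ])), ((np.int32(30), [305.9, 307.2]), array([ 0.4092, -0.2889,  0.042 ]))]
red t [((np.int32(33), [330.94, 238.06]), array([ 0.4467, -0.1202,  0.042 ]))]
red s [((np.int32(36), [275.17, 258.42]), array([ 0.4491, -0.1223,  0.042 ]))]
```

```bash
python3 -m inch '[0.4,-0.3,0,0,0,0.4,-0.6,0.05,0,0.05,0.4,-1,0.07,0,0.132,0.4,-1,0.07,0,0.132,0.4,-1,0.07,0,0.132]'|grep ee_pos; python3 d.py 0.447 -0.122 0.1 1.117
```

```text
ee_pos: [0.4567, -0.0705, 0.1839]
[-0.347, 0.075, 0.556, np.float64(0.0), 'or', np.float64(0.0)] | 1/1.00 -> [-0.347, 0.075, 0.556]
30.8 [ 0.4567 -0.0705  0.1839] [ 3.11  -0.018  1.117] [ 0.9 -0.1  0.4] 0.0527 j7 -0.07
```

```bash
python3 -m inch '[0.4,-0.2,0.05,0.1,0,0.4,-0.347,0.075,0.3,0,0.4,-0.347,0.075,0.54,0,0.4,-0.347,0.075,0.54,0,0.4,-0.347,0.075,0.54,0]'|grep ee_pos; python3 d.py 0.447 -0.122 0.016 1.117;  python3 -c "
from h import *
s=snap('wrist','w24')"
```

```text
ee_pos: [0.446, -0.1203, 0.1011]
[-0.017, -0.004, 0.567, np.float64(0.002), 'or', np.float64(0.002)] | 1/1.00 -> [-0.017, -0.004, 0.567]
31.22 [ 0.446  -0.1203  0.1011] [ 3.115 -0.017  1.119] [-0.4 -0.8  0.2] 0.0529 j7 0.20
```

View pics/w24.png

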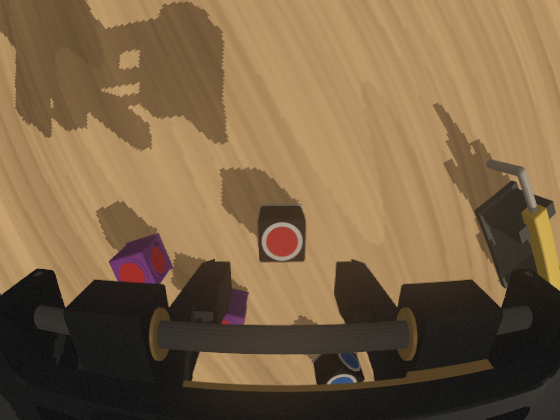

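Red is centred at (282,241). A purple cube sits near the left finger at (235,305), so I'll check the clearance.

```bash
python3 -c "
from h import *
t=snap('top')
s=snap('side')
for S,r in((t,(310,250,365,295)),(s,(220,262,278,302))):
  b=blobs(S,(0,120,60),(12,255,255),r,8)[0]+blobs(S,(170,120,60),(179,255,255),r,8)[0]; print([(x[1],plane(S,x[1],.042).round(4)) for x in b])
w=snap('wrist'); print(plane(w,(282,241),.042))
"
```

```text
[([349.75, 265.0], array([ 0.371 , -0.1673,  0.042 ])), ([350.58, 266.17], array([ 0.3677, -0.1693,  0.042 ]))]
[([268.54, 265.31], array([ 0.421 , -0.1314,  0.042 ])), ([232.18, 272.77], array([ 0.3347, -0.0971,  0.042 ])), ([261.5, 282.5], array([ 0.3731, -0.1669,  0.042 ])), ([269.0, 287.5], array([ 0.378 , -0.1905,  0.042 ])), ([232.9, 271.7], array([ 0.3381, -0.0952,  0.042 ])), ([226.64, 281.57], array([ 0.3082, -0.1132,  0.042 ])), ([261.65, 282.19], array([ 0.374 , -0.1663,  0.042 ]))]
[ 0.44789608 -0.12434914  0.042     ]
```

```bash
python3 -m inch '[0.4,-0.02,0,0.2,0,0.4,-0.022,0,0.4,0,0.4,-0.022,0,0.562,0,0.4,-0.022,0,0.562,0,0.4,-0.022,0,0.562,0]'|grep ee_pos;  python3 -m inch '[1,0,0,0,0,1,0,0,0,0,1,0,0,0,0,1,0,0,0,0,1,0,0,0,0,1,0,0,0,0,1,0,0,0,0]' 15; python3 -m inch '[1,0,0,-0.2,0,1,0,0,-0.5,0,1,0,0,-0.85,0,1,0,0,-0.85,0,1,0,0,-0.85,0]'|grep ee_pos;python3 d.py 0.492 0.169 0.14 1.49
```

```text
ee_pos: [0.4508, -0.1233, 0.0204]
clock: 32.42
ee_pos: [0.4516, -0.1231, 0.0216]
eef_rot: [3.107, -0.021, 1.121]
contact_force: [-2.0, 0.6, 10.0]
finger_gap: 0.0322
ee_pos: [0.4486, -0.1241, 0.1526]
[1.882, -0.595, 0.106, np.float64(-0.235), 'or', np.float64(-0.235)] | 1/1.88 -> [1.0, -0.316, 0.056]
32.83 [ 0.4486 -0.1241  0.1526] [ 3.1   -0.025  1.121] [ 0.6 -0.2 -0.7] 0.0321 j7 0.14
```

```bash
python3 -m inch '[1,0.25,-0.1,0,0,1,0.5,-0.2,0,-0.05,1,0.75,-0.3,0,-0.1,1,1,-0.33,0,-0.19,1,1,-0.33,0,-0.235,1,1,-0.33,0,-0.235]'|grep ee_pos; python3 d.py 0.492 0.169 0.14 1.49
```

```text
ee_pos: [0.4692, 0.035, 0.1536]
[0.901, 0.082, 0.102, np.float64(0.005), 'or', np.float64(0.005)] | 1/1.00 -> [0.901, 0.082, 0.102]
33.33 [0.4692 0.035  0.1536] [ 3.095 -0.008  1.498] [ 0.9 -1.2 -1.4] 0.0322 j7 0.07
```

```bash
python3 -m inch '[1,0.25,0.02,0,0,1,0.5,0.04,0,0,1,0.75,0.06,0,0,1,0.9,0.08,0,0,1,0.9,0.08,0,0]'|grep ee_pos; python3 d.py 0.492 0.169 0.055 1.49; python3 -m inch '[1,0.01,0,0.2,0,1,0.02,0,0.4,0,1,0.03,0,0.63,0,1,0.03,0,0.63,0,1,0.03,0,0.63,0]'|grep ee_pos; python3 d.py 0.492 0.169 0.0355 1.49;  python3 -c "
from h import *
s=snap('wrist','w25')"
```

```text
ee_pos: [0.4912, 0.1732, 0.1545]
[-0.034, -0.024, 0.663, np.float64(0.006), 'or', np.float64(0.006)] | 1/1.00 -> [-0.034, -0.024, 0.663]
33.75 [0.4912 0.1732 0.1545] [ 3.095 -0.01   1.5  ] [ 0.6  0.4 -1.2] 0.0317 j7 -0.19
ee_pos: [0.4945, 0.1755, 0.059]
[-0.046, -0.02, 0.155, np.float64(0.004), 'or', np.float64(0.004)] | 1/1.00 -> [-0.046, -0.02, 0.155]
34.17 [0.4945 0.1755 0.059 ] [ 3.099 -0.007  1.496] [-0.  -0.  -0.8] 0.0324 j7 -0.09
```

View pics/w25.png

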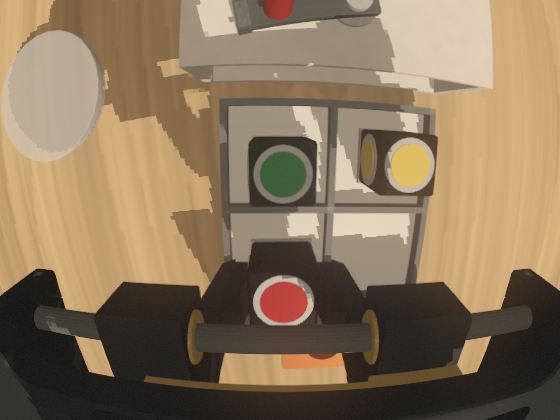

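```bash
python3 -m inch '[1,-0.04,-0.025,0.05,0,1,-0.04,-0.025,0.1,0,1,-0.04,-0.025,0.13,0,1,-0.04,-0.025,0.145,0,1,-0.04,-0.025,0.145,0,1,-0.04,-0.025,0.145,0]'; python3 d.py 0.492 0.169 0.0345 1.49;  python3 -c "
from h import *
s=snap('side'); crop(s,170,130,300,230,6,'s26')"
```

```text
clock: 34.72
ee_pos: [0.493, 0.1709, 0.0388]
eef_rot: [3.095, -0.009, 1.496]
contact_force: [-1.1, 0.4, -1.0]
finger_gap: 0.0325
[-0.014, -0.007, 0.028, np.float64(0.004), 'or', np.float64(0.004)] | 1/1.00 -> [-0.014, -0.007, 0.028]
34.72 [0.493  0.1709 0.0388] [ 3.095 -0.009  1.496] [-1.1  0.4 -1. ] 0.0325 j7 -0.06
```

View pics/s26.png

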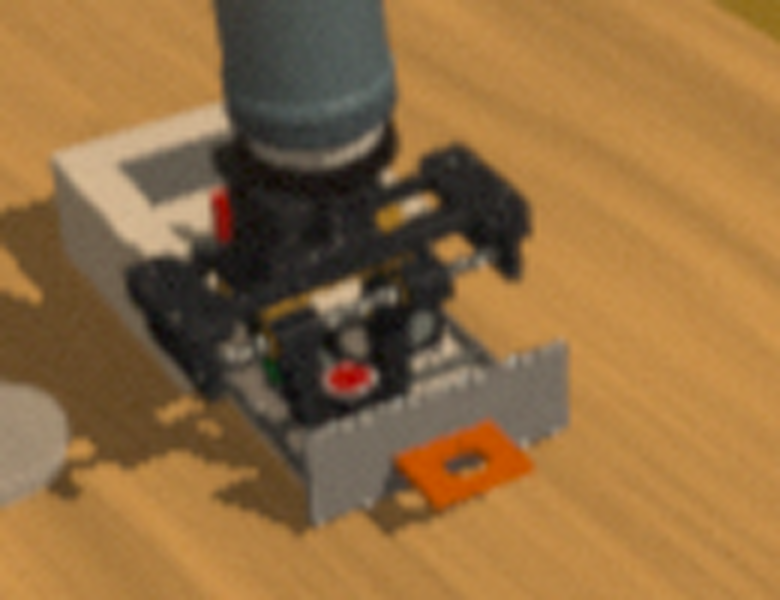

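```bash
python3 -m inch '[1,-0.01,0,0.01,0,1,-0.012,0,0.02,0,1,-0.012,0,0.03,0,1,-0.012,0,0.03,0]'|grep -E "ee_pos|contact";python3 -m inch '[0.8,0,0,0,0,0.6,0,0,0,0,0.53,0,0,0,0,0.53,0,0,0,0,0.53,0,0,0,0]'; python3 -m inch '[0.53,0,0,-0.15,0,0.53,0,0,-0.35,0,0.53,0,0,-0.6,0,0.53,0,0,-0.9,0,0.53,0,0,-0.9,0]'|grep ee_pos; python3 -m inch '[0.53,-0.3,0,0,0,0.53,-0.5,0,0,0,0.53,-0.5,0,0,0,0.53,-0.5,0,0,0]'|grep ee_pos;python3 -c "
from h import *
s=snap('wrist','w27')"
```

```text
ee_pos: [0.4938, 0.1691, 0.0352]
contact_force: [-1.5, -1.1, 9.5]
clock: 35.52
ee_pos: [0.4937, 0.1692, 0.0351]
eef_rot: [3.095, -0.01, 1.496]
contact_force: [-0.8, 0.5, 0.6]
finger_gap: 0.041
ee_pos: [0.4906, 0.1691, 0.1758]
ee_pos: [0.4847, 0.0926, 0.1747]
```

View pics/w27.png

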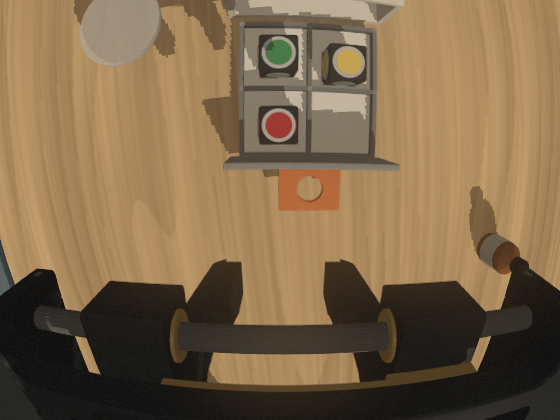

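Three are placed upright. Now blue.

```bash
python3 d.py 0.434 -0.268 0.18 2.06; python3 -m inch '[0.4,-0.3,0,0,0,0.4,-0.6,0,0,-0.05,0.4,-1,0,0,-0.1,0.4,-1,0,0,-0.15,0.4,-1,0,0,-0.15]'|grep ee_pos; python3 d.py 0.434 -0.268 0.18 2.06;  python3 meas.py | grep -E "blue"
```

```text
[-2.433, -0.148, -0.08, np.float64(-0.36), 'or', np.float64(-0.36)] | 1/2.43 -> [-1.0, -0.061, -0.033]
36.32 [0.4848 0.0942 0.1746] [ 3.087 -0.015  1.494] [0.7 0.6 0.9] 0.0415 j7 -0.06
ee_pos: [0.4729, -0.0602, 0.1724]
[-1.329, -0.467, -0.077, np.float64(-0.212), 'or', np.float64(-0.212)] | 1/1.33 -> [-1.0, -0.351, -0.058]
36.73 [ 0.4729 -0.0602  0.1724] [3.086 0.    1.727] [-0.5 -0.5  0.1] 0.053 j7 0.49
blue (np.int32(29), [384.41, 240.72]) [ 0.4341 -0.2666  0.042 ] [((np.int32(40), [308.8, 296.5]), array([ 0.4351, -0.2693,  0.042 ])), ((np.int32(28), [305.96, 307.07]), array([ 0.4096, -0.2887,  0.042 ]))]
```

```bash
python3 -m inch '[0.4,-0.3,-0.1,0,-0.05,0.4,-0.6,-0.2,0,-0.1,0.4,-0.95,-0.33,0,-0.15,0.4,-0.95,-0.33,0,-0.212,0.4,-0.95,-0.33,0,-0.212]'|grep ee_pos; python3 d.py 0.434 -0.268 0.1 2.06; python3 -c "
from h import *
s=snap('wrist','w28')"
```

```text
ee_pos: [0.4466, -0.2073, 0.1691]
[-0.309, -0.288, 0.452, np.float64(-0.0), 'or', np.float64(-0.0)] | 1/1.00 -> [-0.309, -0.288, 0.452]
37.25 [ 0.4466 -0.2073  0.1691] [3.089 0.019 2.06 ] [0.2 0.1 0.2] 0.053 j7 1.14
```

View pics/w28.png

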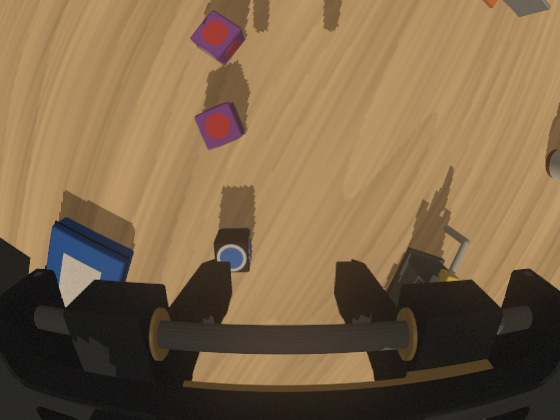

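Blue is at (232,258) and squared to the tool. Shifting over it.

```bash
python3 -m inch '[0.4,-0.2,-0.15,0,0,0.4,-0.31,-0.29,0.1,0,0.4,-0.31,-0.29,0.44,0,0.4,-0.31,-0.29,0.44,0,0.4,-0.31,-0.29,0.44,0]'|grep ee_pos; python3 d.py 0.434 -0.268 0.018 2.06; python3 -c "
from h import *
s=snap('wrist','w29')"
```

```text
ee_pos: [0.4338, -0.2607, 0.0987]
[-0.038, -0.049, 0.537, np.float64(0.0), 'or', np.float64(0.0)] | 1/1.00 -> [-0.038, -0.049, 0.537]
37.72 [ 0.4338 -0.2607  0.0987] [3.091 0.01  2.06 ] [-0.1  0.3 -0.2] 0.0531 j7 1.35
```

View pics/w29.png

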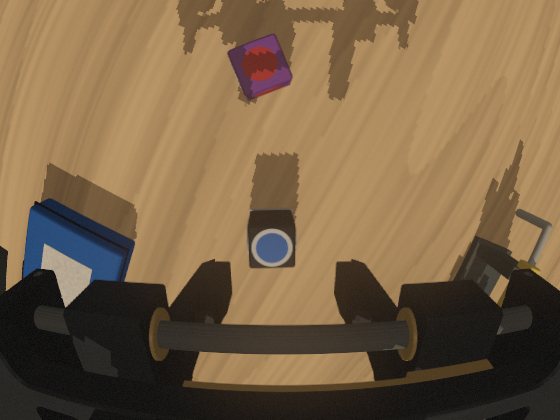

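```bash
python3 -m inch '[0.4,-0.03,-0.04,0.2,0,0.4,-0.038,-0.049,0.4,0,0.4,-0.038,-0.049,0.537,0,0.4,-0.038,-0.049,0.537,0,0.4,-0.038,-0.049,0.537,0]'|grep ee_pos;  python3 -m inch '[1,0,0,0,0,1,0,0,0,0,1,0,0,0,0,1,0,0,0,0,1,0,0,0,0,1,0,0,0,0,1,0,0,0,0]' 15; python3 -m inch '[1,0,0,-0.2,0,1,0,0,-0.5,0,1,0,0,-0.9,0,1,0,0,-0.9,0,1,0,0,-0.9,0]'|grep ee_pos;python3 d.py 0.554 0.165 0.14 1.49
```

```text
ee_pos: [0.4363, -0.2679, 0.0207]
clock: 38.77
ee_pos: [0.4373, -0.2682, 0.0221]
eef_rot: [3.087, 0.014, 2.062]
contact_force: [-2.4, 1.4, 10.3]
finger_gap: 0.0323
ee_pos: [0.4322, -0.2718, 0.1619]
[2.189, 2.077, 0.227, np.float64(0.363), 'or', np.float64(0.363)] | 1/2.19 -> [1.0, 0.949, 0.104]
39.18 [ 0.4322 -0.2718  0.1619] [3.081 0.02  2.061] [ 1.8 -0.1 -1.6] 0.0323 j7 1.31
```

```bash
python3 -m inch '[1,0.25,0.24,0,0,1,0.5,0.45,0,0.05,1,0.75,0.6,0,0.1,1,1,0.6,0,0.18,1,1,0.6,0,0.26,1,1,0.6,0,0.3]'|grep ee_pos; python3 d.py 0.554 0.165 0.14 1.49;python3 -m inch '[1,0.25,0.1,0,0,1,0.5,0.2,0,0,1,0.75,0.25,0,0.02,1,1,0.25,0,0.05,1,1,0.25,0,0.06,1,1,0.25,0,0.06]'|grep ee_pos; python3 d.py 0.554 0.165 0.14 1.49
```

```text
ee_pos: [0.4388, -0.0922, 0.1632]
[1.697, 0.79, 0.223, np.float64(0.064), 'or', np.float64(0.064)] | 1/1.70 -> [1.0, 0.466, 0.131]
39.68 [ 0.4388 -0.0922  0.1632] [ 3.082 -0.012  1.591] [ 0.6 -0.5 -1. ] 0.0324 j7 0.48
ee_pos: [0.4726, 0.0609, 0.1665]
[0.726, 0.482, 0.217, np.float64(0.007), 'or', np.float64(0.007)] | 1/1.00 -> [0.726, 0.482, 0.217]
40.18 [0.4726 0.0609 0.1665] [ 3.085 -0.018  1.502] [-0.5 -0.2 -1.5] 0.0325 j7 0.04
```

```bash
python3 -m inch '[1,0.25,0.2,0,0,1,0.5,0.4,0,0,1,0.73,0.48,0,0,1,0.73,0.48,0,0.007,1,0.73,0.48,0,0.007]'|grep ee_pos; python3 d.py 0.554 0.165 0.06 1.49; python3 -c "
from h import *
s=snap('wrist','w30')"
```

```text
ee_pos: [0.5528, 0.1668, 0.1719]
[-0.025, -0.034, 0.745, np.float64(0.002), 'or', np.float64(0.002)] | 1/1.00 -> [-0.025, -0.034, 0.745]
40.6 [0.5528 0.1668 0.1719] [ 3.085 -0.018  1.493] [-0.3 -0.7 -1.3] 0.0326 j7 -0.11
```

View pics/w30.png

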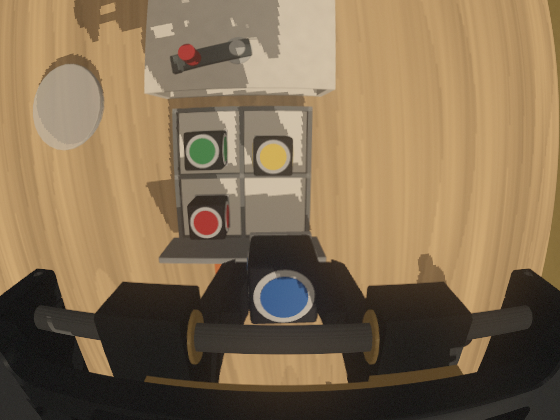

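```bash
python3 -m inch '[1,-0.02,-0.02,0.2,0,1,-0.025,-0.034,0.45,0,1,-0.025,-0.034,0.72,0,1,-0.025,-0.034,0.72,0,1,-0.025,-0.034,0.72,0]'|grep ee_pos; python3 d.py 0.554 0.165 0.037 1.49; python3 -c "
from h import *
s=snap('wrist','w31')"
```

```text
ee_pos: [0.5506, 0.1588, 0.0625]
[0.041, 0.011, 0.171, np.float64(-0.001), 'or', np.float64(-0.001)] | 1/1.00 -> [0.041, 0.011, 0.171]
41.07 [0.5506 0.1588 0.0625] [ 3.09  -0.014  1.488] [ 0.7  0.  -0.4] 0.0326 j7 -0.01
```

View pics/w31.png

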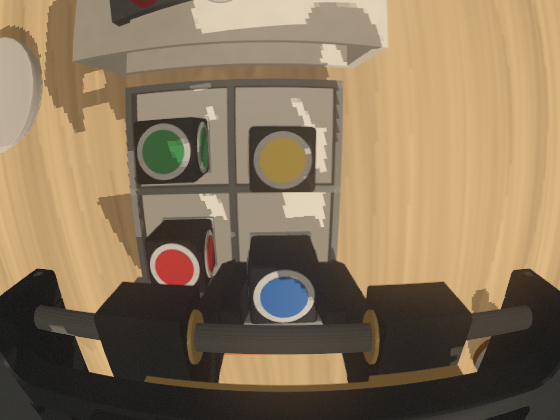

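```bash
python3 -m inch '[1,0.04,0.008,0.05,0,1,0.041,0.008,0.1,0,1,0.041,0.008,0.13,0,1,0.041,0.008,0.155,0,1,0.041,0.008,0.155,0,1,0.041,0.008,0.155,0]'; python3 d.py 0.554 0.165 0.036 1.49
```

```text
clock: 41.62
ee_pos: [0.5555, 0.166, 0.0415]
eef_rot: [3.086, -0.016, 1.488]
contact_force: [-0.2, -0.9, 0.4]
finger_gap: 0.032
[-0.008, -0.012, 0.036, np.float64(-0.001), 'or', np.float64(-0.001)] | 1/1.00 -> [-0.008, -0.012, 0.036]
41.62 [0.5555 0.166  0.0415] [ 3.086 -0.016  1.488] [-0.2 -0.9  0.4] 0.032 j7 -0.00
```

```bash
python3 -m inch '[1,-0.005,-0.012,0.015,0,1,-0.005,-0.012,0.03,0,1,-0.005,-0.012,0.036,0,1,-0.005,-0.012,0.036,0]'|grep -E "ee_pos|contact"
```

```text
ee_pos: [0.5539, 0.1657, 0.0363]
contact_force: [-2.0, -0.2, 4.2]
```

```bash
python3 -m inch '[0.8,0,0,0,0,0.6,0,0,0,0,0.53,0,0,0,0,0.53,0,0,0,0,0.53,0,0,0,0]'; python3 -m inch '[0.53,0,0,-0.15,0,0.53,0,0,-0.35,0,0.53,0,0,-0.6,0,0.53,0,0,-0.9,0,0.53,0,0,-0.9,0]'|grep ee_pos; python3 -m inch '[0.53,-0.3,0,0,0,0.53,-0.5,0,0,0,0.53,-0.7,0,0,0,0.8,-0.7,0,0,0,1,-0.7,0,0,0]'|grep ee_pos;python3 -c "
from h import *
s=snap('wrist','w32'); s=snap('side'); crop(s,170,130,300,230,6,'s32')"
```

```text
clock: 42.37
ee_pos: [0.554, 0.1657, 0.0363]
eef_rot: [3.086, -0.016, 1.489]
contact_force: [0.8, 0.1, -0.2]
finger_gap: 0.0416
ee_pos: [0.55, 0.1645, 0.1774]
ee_pos: [0.5413, 0.058, 0.1754]
```

View pics/w32.png

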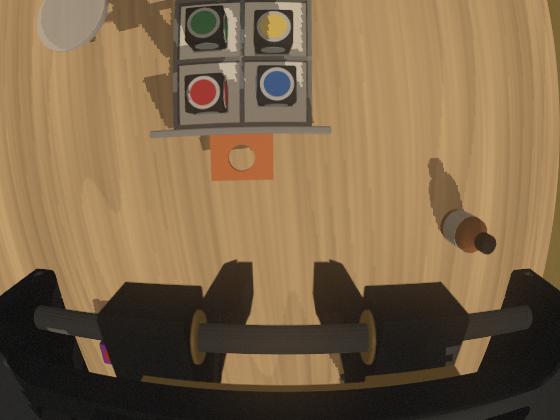

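View pics/s32.png

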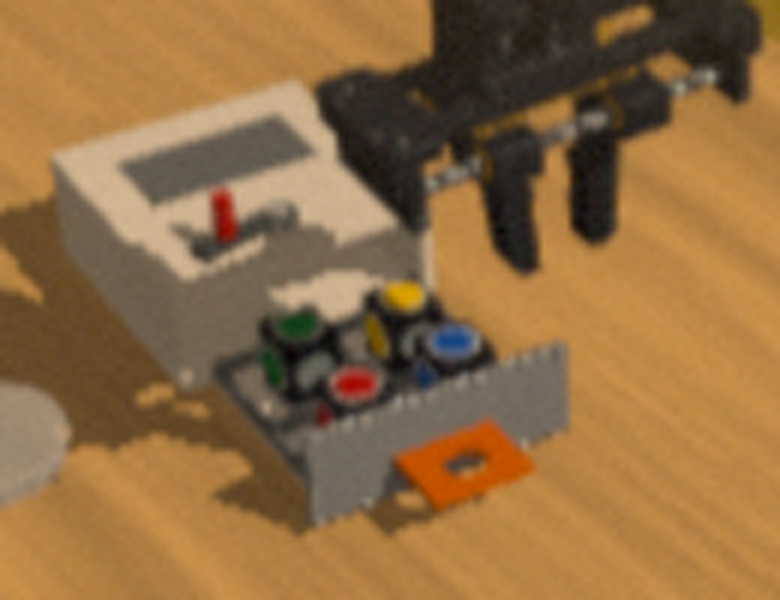

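All four cubes stand upright, one per well. Next I'll close the fingers and go to the panel, above the ledge.

```bash
python3 -m inch '[1,0,-0.1,0,0,1,0,-0.17,0,0,1,0,-0.17,0,0,1,0,-0.17,0,0,1,0,-0.17,0,0]'|grep ee_pos; python3 d.py 0.5155 0.085 0.1 1.49
```

```text
ee_pos: [0.5169, 0.0641, 0.1736]
[0.127, -0.052, 0.491, np.float64(0.0), 'or', np.float64(0.0)] | 1/1.00 -> [0.127, -0.052, 0.491]
43.72 [0.5169 0.0641 0.1736] [ 3.077 -0.022  1.49 ] [ 0.3 -0.6  0.7] 0.0003 j7 0.06
```

```bash
python3 -m inch '[1,0.08,-0.03,0.2,0,1,0.127,-0.052,0.4,0,1,0.127,-0.052,0.48,0,1,0.127,-0.052,0.48,0,1,0.127,-0.052,0.48,0]'|grep ee_pos; python3 d.py 0.516 0.09 0.048 1.49; python3 -c "
from h import *
s=snap('wrist','w33')"
```

```text
ee_pos: [0.516, 0.084, 0.1019]
[0.032, -0.026, 0.359, np.float64(-0.0), 'or', np.float64(-0.0)] | 1/1.00 -> [0.032, -0.026, 0.359]
44.13 [0.516  0.084  0.1019] [ 3.077 -0.021  1.49 ] [-0.1 -0.7  0.7] 0.0005 j7 0.11
```

View pics/w33.png

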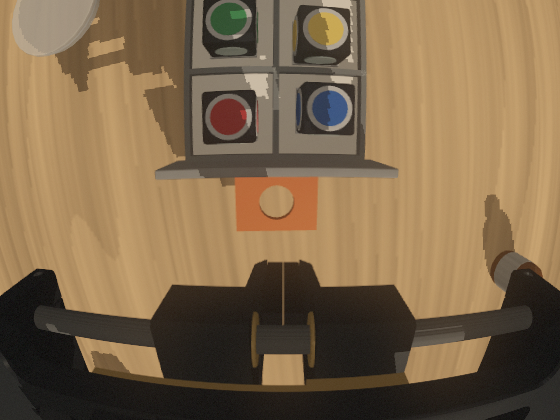

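The closed fingers (u≈284) line up with the hole (276,201) and the panel behind it. Descend and push slowly.

```bash
python3 -m inch '[1,0.02,-0.03,0.12,0,1,0.03,-0.03,0.24,0,1,0.03,-0.03,0.35,0,1,0.03,-0.03,0.35,0,1,0.03,-0.03,0.35,0]'; python3 -m inch '[1,0.05,0,0,0,1,0.1,0,0,0,1,0.14,0,0,0,1,0.18,0,0,0,1,0.22,0,0,0,1,0.26,0,0,0,1,0.3,0,0,0,1,0.3,0,0,0]'; python3 -c "
from h import *
s=snap('wrist','w34')"
```

```text
clock: 44.6
ee_pos: [0.5168, 0.0891, 0.0511]
eef_rot: [3.075, -0.021, 1.488]
contact_force: [0.2, 0.1, 0.2]
finger_gap: 0.0007
clock: 45.27
ee_pos: [0.5205, 0.1357, 0.052]
eef_rot: [3.075, -0.022, 1.49]
contact_force: [0.3, -0.0, -0.6]
finger_gap: 0.0006
```

View pics/w34.png

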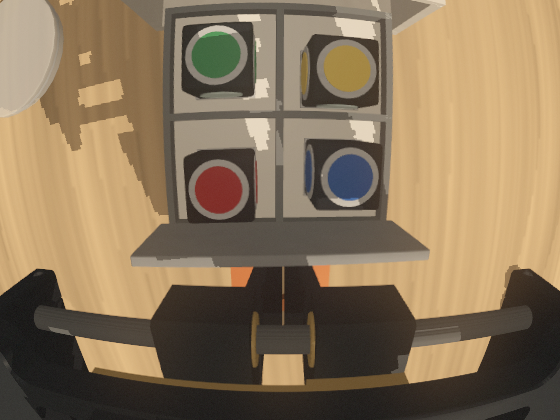

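```bash
python3 -m inch '[1,0.04,0,0.005,0,1,0.08,0,0.005,0,1,0.12,0,0.01,0,1,0.16,0,0.01,0,1,0.2,0,0.02,0,1,0.24,0,0.02,0,1,0.28,0,0.02,0,1,0.32,0,0.02,0,1,0.36,0,0.02,0,1,0.36,0,0.02,0]'; python3 -c "
from h import *
s=snap('wrist','w35');s=snap('side'); crop(s,170,130,300,230,6,'s35')"
```

```text
clock: 46.15
ee_pos: [0.5247, 0.1912, 0.05]
eef_rot: [3.075, -0.023, 1.492]
contact_force: [-0.5, 0.3, 0.4]
finger_gap: 0.0003
```

View pics/w35.png

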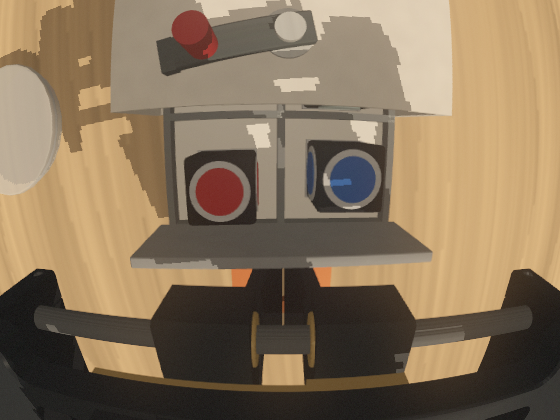

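View pics/s35.png

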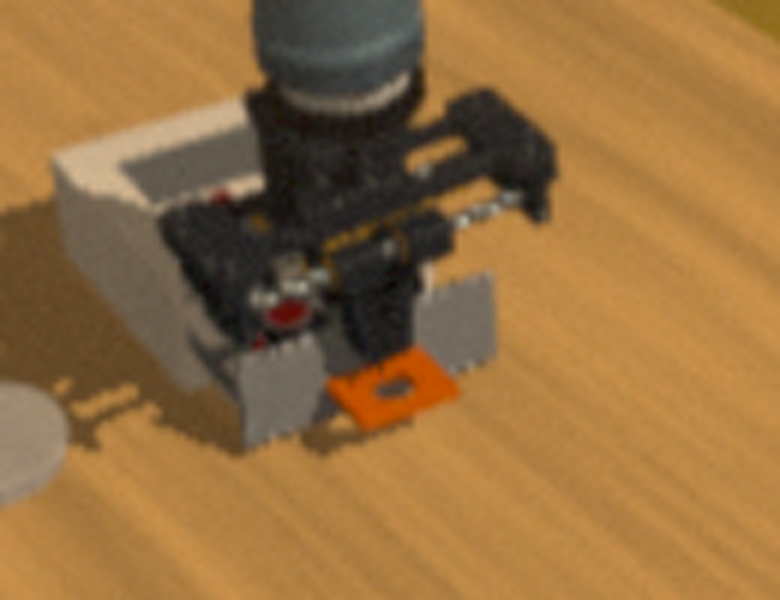

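```bash
python3 -m inch '[1,0.04,0,0.0,0,1,0.08,0,0.005,0,1,0.12,0,0.005,0,1,0.16,0,0.01,0,1,0.2,0,0.01,0,1,0.24,0,0.01,0,1,0.28,0,0.015,0,1,0.32,0,0.015,0,1,0.34,0,0.015,0,1,0.34,0,0.015,0]'; python3 -c "
from h import *
s=snap('wrist','w36')"
```

```text
clock: 47.08
ee_pos: [0.5288, 0.2422, 0.049]
eef_rot: [3.075, -0.023, 1.493]
contact_force: [0.4, -0.3, -0.2]
finger_gap: 0.0002
```

View pics/w36.png

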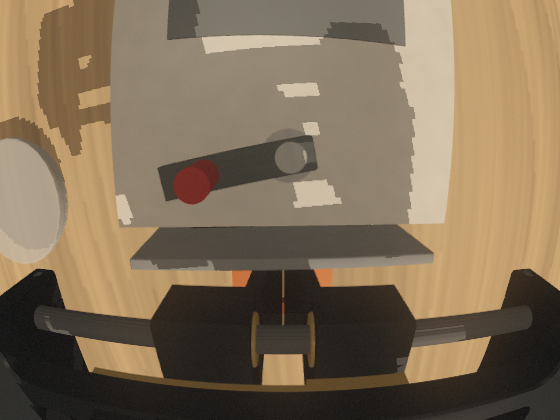

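Nearly home, with a thin gap between roof and panel. Small steps now until contact.

```bash
python3 -m inch '[1,0.02,0,0.0,0,1,0.04,0,0,0,1,0.06,0,0,0,1,0.075,0,0,0,1,0.075,0,0,0]'|grep -E "ee_pos|contact"; python3 -m inch '[1,0.015,0,0.0,0,1,0.03,0,0,0,1,0.04,0,0,0,1,0.04,0,0,0]'|grep -E "ee_pos|contact"; python3 -m inch '[1,0.015,0,0.0,0,1,0.025,0,0,0,1,0.025,0,0,0]'|grep -E "ee_pos|contact"
```

```text
ee_pos: [0.5296, 0.2536, 0.0492]
contact_force: [-0.1, -1.6, -0.3]
ee_pos: [0.53, 0.2584, 0.0493]
contact_force: [-0.6, -4.7, 1.1]
ee_pos: [0.53, 0.2585, 0.0493]
contact_force: [-1.9, -10.2, 4.8]
```

The stop is reached (10 N, no further motion). Back off, rise and look.

```bash
python3 -m inch '[1,-0.1,0,0.0,0,1,-0.25,0,0,0,1,-0.25,0,-0.2,0,1,-0.25,0,-0.5,0,1,-0.25,0,-0.9,0,1,-0.25,0,-0.9,0]'|grep -E "ee_pos|contact"; python3 -c "
from h import *
s=snap('wrist','w37');s=snap('side'); crop(s,170,130,270,205,7,'s37')"
```

```text
ee_pos: [0.5196, 0.2205, 0.1875]
contact_force: [0.8, 0.8, 0.5]
```

View pics/w37.png

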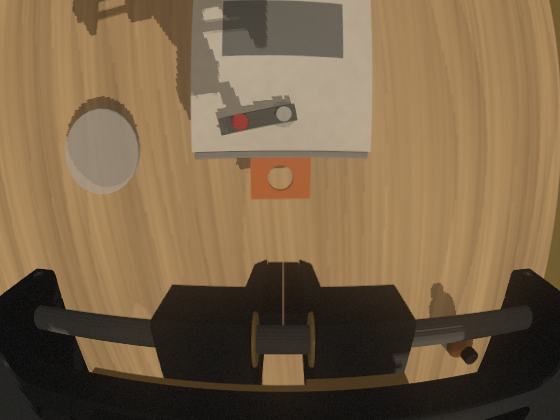

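View pics/s37.png

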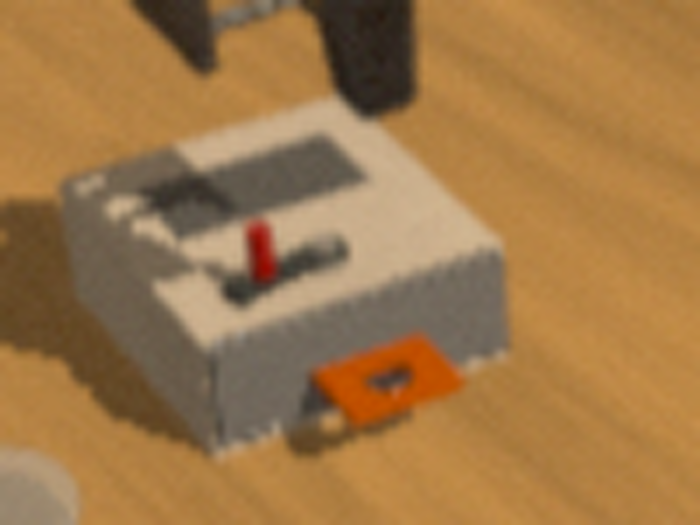

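The tray is fully home, its panel flush with the unit's front and no gap. Now the turnbutton: locating knob and pivot from this view.

```bash
python3 -c "
from h import *
s=snap('wrist'); crop(s,180,80,380,210,4,'z38')
b,m,l=blobs(s,(0,120,60),(8,255,255),(215,95,265,150),6); print(b)
for q,z in((b[0][1],.092),((284.5,114),.074)): print(plane(s,q,z))
a=plane(s,(195,155),.063);c=plane(s,(368,156.5),.063); print(a,c,np.degrees(np.arctan2(*(c-a)[1::-1])))
"
```

```text
[(np.int32(228), [238.69, 123.12])]
[0.5003366  0.30042535 0.092     ]
[0.5359974  0.30472311 0.074     ]
[0.4590665  0.27868703 0.063     ] [0.60689498 0.26428288 0.063     ] -5.565231165463759
```

View pics/z38.png

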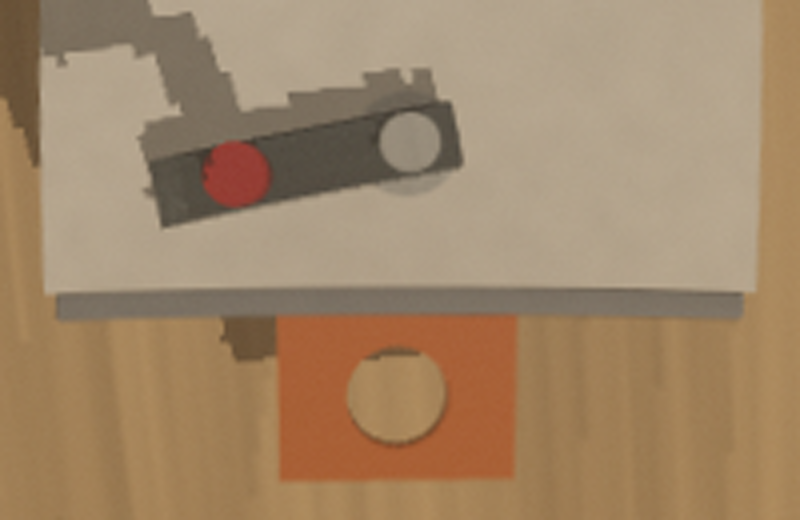

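```bash
python3 d.py 0.502 0.3005 0.13 0.8; python3 -m inch '[0.6,0.2,-0.05,0,0.1,0.6,0.4,-0.1,0,0.2,0.6,0.53,-0.16,0,0.3,0.6,0.53,-0.16,0,0.4,0.6,0.53,-0.16,0.1,0.44,0.6,0.53,-0.16,0.25,0.44,0.6,0.53,-0.16,0.35,0.44,0.6,0.53,-0.16,0.35,0.44]'; python3 d.py 0.502 0.3005 0.078 0.8;  python3 -c "
from h import *
s=snap('wrist','w39')"
```

```text
[0.511, -0.181, 0.368, np.float64(0.44), 'or', np.float64(0.44)] | 1/1.00 -> [0.511, -0.181, 0.368]
48.78 [0.519  0.2211 0.1852] [ 3.074 -0.021  1.491] [0.2 0.8 0.8] 0.0005 j7 -0.22
clock: 49.45
ee_pos: [0.5024, 0.3024, 0.1284]
eef_rot: [3.104, -0.052, 0.801]
contact_force: [-0.8, -0.1, 0.1]
finger_gap: 0.0352
[-0.028, -0.005, 0.335, np.float64(0.0), 'or', np.float64(0.0)] | 1/1.00 -> [-0.028, -0.005, 0.335]
49.45 [0.5024 0.3024 0.1284] [ 3.104 -0.052  0.801] [-0.8 -0.1  0.1] 0.0352 j7 -0.88
```

View pics/w39.png

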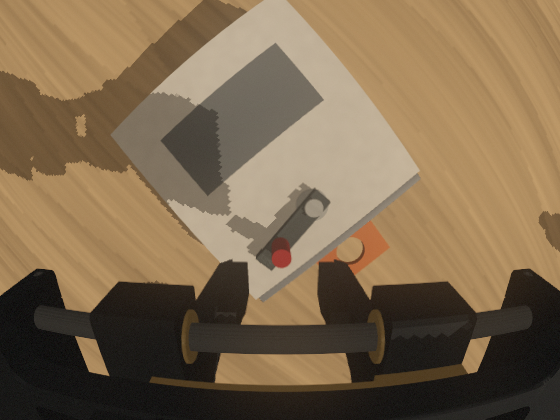

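The knob at (281,257) lies midway between the fingers.

```bash
python3 -c "
from h import *
s=snap('wrist'); print(plane(s,(281,257),.094), plane(s,(314.5,208),.074))"; python3 -m inch '[0.6,-0.02,-0.005,0.1,0,0.6,-0.028,-0.005,0.2,0,0.6,-0.028,-0.005,0.3,0,0.6,-0.028,-0.005,0.335,0,0.6,-0.028,-0.005,0.335,0,0.6,-0.028,-0.005,0.335,0]'; python3 d.py 0.502 0.3005 0.078 0.8;python3 -c "
from h import *
s=snap('side'); crop(s,160,120,270,205,7,'s40')"
```

```text
[0.50106019 0.30014836 0.094     ] [0.53551844 0.30308374 0.074     ]
clock: 50.05
ee_pos: [0.5048, 0.301, 0.0817]
eef_rot: [3.103, -0.057, 0.8]
contact_force: [-0.1, -0.3, 1.3]
finger_gap: 0.0354
[-0.017, -0.012, 0.023, np.float64(0.0), 'or', np.float64(0.0)] | 1/1.00 -> [-0.017, -0.012, 0.023]
50.05 [0.5048 0.301  0.0817] [ 3.103 -0.057  0.8  ] [-0.1 -0.3  1.3] 0.0354 j7 -0.82
```

View pics/s40.png

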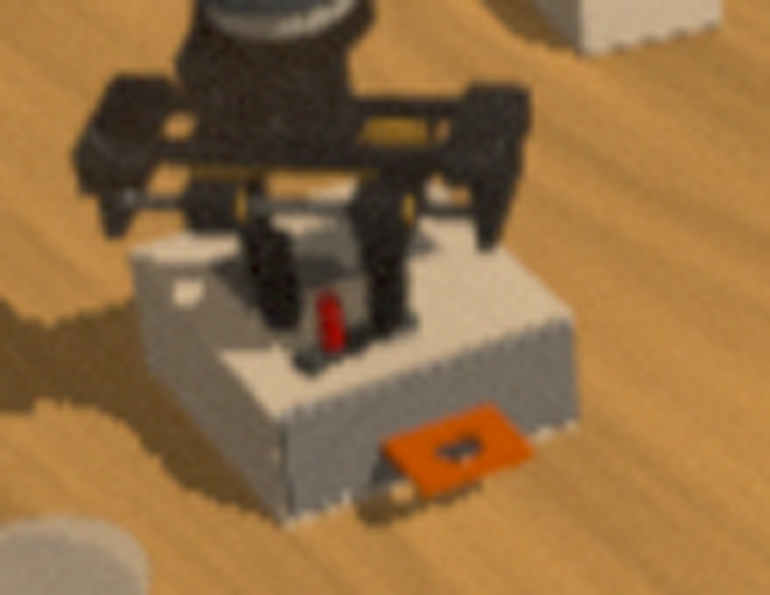

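```bash
python3 -m inch '[0.6,-0.02,-0.015,0.01,0,0.6,-0.02,-0.015,0.01,0,1,-0.02,-0.015,0.01,0,1,-0.02,-0.015,0.01,0,1,-0.02,-0.015,0.01,0,1,-0.02,-0.015,0.01,0,1,-0.02,-0.015,0.01,0]' 8
python3 - <<'E'
from h import *
from scipy.spatial.transform import Rotation as Ro
o=arm.get_obs(); R=Ro.from_euler("xyz",o["eef_rot"]).as_matrix(); p=o["ee_pos"]; print(p)
P=np.array([.535,.3035]); 
K0=p[:2]; a0=np.arctan2(*(K0-P)[::-1]); print(np.degrees(a0)%360, np.linalg.norm(K0-P))
for a in np.radians([186,195,205,215,225,235,245,255,262,265.3,272]):
    k=P+.034*np.array([np.cos(a),np.sin(a)]); d=R.T@(np.r_[k,p[2]]-p)/.15; print(round(np.degrees(a)),k.round(4),d.round(3).tolist())
E
```

```text
clock: 50.68
ee_pos: [0.5015, 0.3007, 0.0804]
eef_rot: [3.103, -0.058, 0.8]
contact_force: [-0.3, 0.3, 0.8]
finger_gap: 0.0114
[0.50149236 0.3006603  0.08039795]
184.84411945390488 0.03362774983299333
186 [0.5012 0.2999] [-0.005, 0.002, -0.0]
195 [0.5022 0.2947] [-0.025, 0.031, -0.0]
205 [0.5042 0.2891] [-0.043, 0.066, 0.0]
215 [0.5071 0.284 ] [-0.053, 0.104, 0.001]
225 [0.511  0.2795] [-0.057, 0.144, 0.002]
235 [0.5155 0.2756] [-0.054, 0.183, 0.004]
245 [0.5206 0.2727] [-0.045, 0.221, 0.006]
255 [0.5262 0.2707] [-0.029, 0.257, 0.008]
262 [0.5303 0.2698] [-0.014, 0.281, 0.01]
265 [0.5322 0.2696] [-0.006, 0.291, 0.011]
272 [0.5362 0.2695] [0.012, 0.31, 0.013]
```

The knob is gripped. Sweeping the arc.

```bash
python3 -m inch '[1,-0.015,0.015,0,0,1,-0.025,0.031,0,0,1,-0.035,0.048,0,0,1,-0.043,0.066,0,0,1,-0.048,0.085,0,0,1,-0.053,0.104,0,0,1,-0.056,0.124,0,0,1,-0.057,0.144,0,0,1,-0.056,0.163,0.002,0,1,-0.054,0.183,0.003,0,1,-0.054,0.183,0.003,0]'
python3 - <<'E'
from h import *
from scipy.spatial.transform import Rotation as Ro
o=arm.get_obs(); R=Ro.from_euler("xyz",o["eef_rot"]).as_matrix(); p=o["ee_pos"]; print(p)
P=np.array([.535,.3035]); 
K0=p[:2]; a0=np.arctan2(*(K0-P)[::-1]); print(np.degrees(a0)%360, np.linalg.norm(K0-P))
for a in np.radians([240,245,250,255,262,265.3,272]):
    k=P+.034*np.array([np.cos(a),np.sin(a)]); d=R.T@(np.r_[k,.0805]-p)/.15; print(round(np.degrees(a)),k.round(4),d.round(3).tolist())
s=snap('wrist','w41');s=snap('side'); crop(s,160,120,270,205,7,'s41')
E
```

```text
clock: 51.6
ee_pos: [0.5163, 0.2748, 0.0805]
eef_rot: [3.102, -0.058, 0.799]
contact_force: [-1.9, -0.0, -1.2]
finger_gap: 0.0117
[0.51632131 0.27480384 0.08047526]
236.93939715725048 0.034239791881811914
240 [0.518  0.2741] [0.004, 0.011, 0.001]
245 [0.5206 0.2727] [0.01, 0.03, 0.002]
250 [0.5234 0.2716] [0.017, 0.049, 0.003]
255 [0.5262 0.2707] [0.026, 0.066, 0.004]
262 [0.5303 0.2698] [0.041, 0.09, 0.006]
265 [0.5322 0.2696] [0.049, 0.1, 0.007]
272 [0.5362 0.2695] [0.067, 0.119, 0.008]
```

View pics/s41.png

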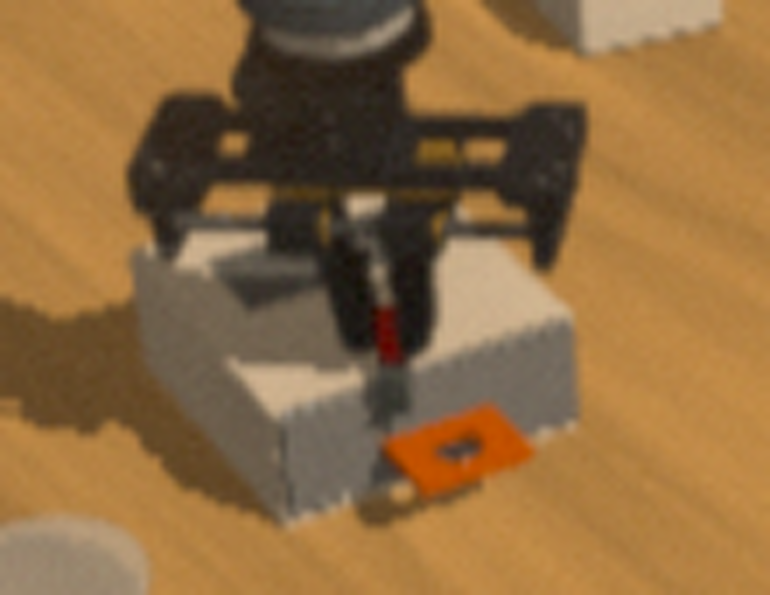

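The toe has swung out in front. Continue past 265° to the stop.

```bash
python3 -m inch '[1,0.005,0.015,0,0,1,0.01,0.03,0,0,1,0.017,0.049,0,0,1,0.026,0.066,0,0,1,0.041,0.09,0,0,1,0.049,0.1,0,0,1,0.058,0.11,0,0,1,0.067,0.119,0,0,1,0.067,0.119,0,0]'
python3 - <<'E'
from h import *
o=arm.get_obs(); p=o["ee_pos"]
P=np.array([.535,.3035]);K0=p[:2]; a0=np.arctan2(*(K0-P)[::-1]); print(np.degrees(a0)%360, np.linalg.norm(K0-P))
s=snap('wrist','w42');s=snap('side'); crop(s,160,120,270,205,7,'s42')
E
```

```text
clock: 52.45
ee_pos: [0.5326, 0.27, 0.0809]
eef_rot: [3.107, -0.053, 0.8]
contact_force: [-13.0, 0.6, 3.7]
finger_gap: 0.0112
265.86944347804376 0.033553838799967754
```

View pics/s42.png

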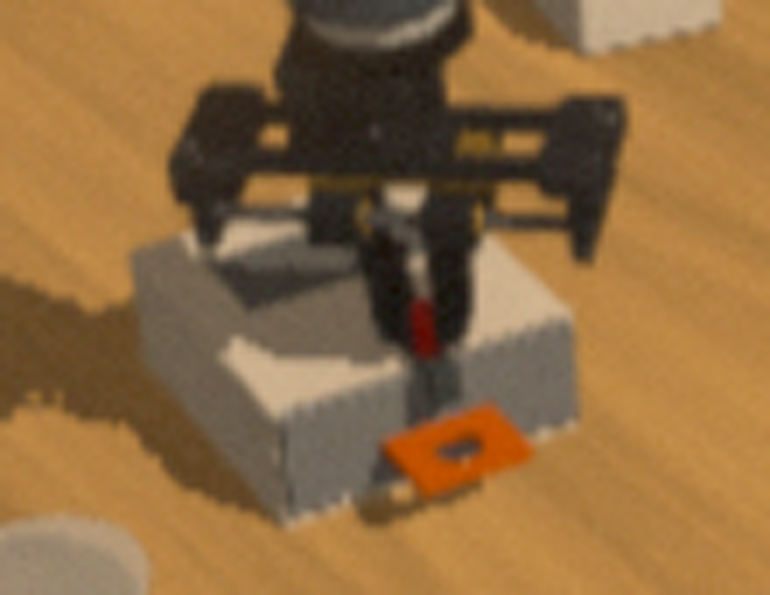

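View pics/w42.png

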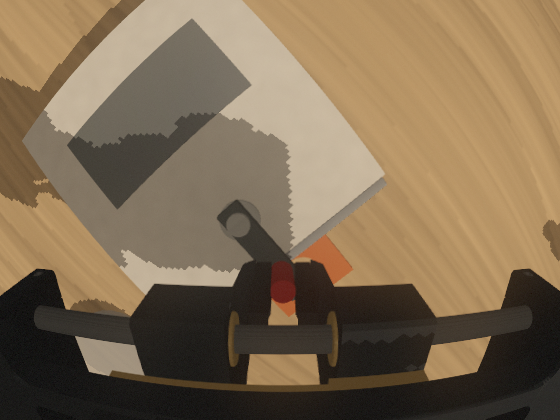

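The turnbutton has met its stop (13 N, 265.9° against 265.3° expected). Release and rise.

```bash
python3 -m inch '[0.75,0,0,0,0,0.6,0,0,0,0,0.6,0,0,0,0,0.6,0,0,0,0]'; python3 -m inch '[0.6,0,0,-0.1,0,0.6,0,0,-0.3,0,0.6,0,0,-0.6,0,0.6,0,0,-0.9,0,0.6,0,0,-0.9,0]'|grep ee_pos
python3 - <<'E'
from h import *
s=snap('wrist','w43');s=snap('side'); crop(s,160,120,270,205,7,'s43')
E
```

```text
clock: 52.88
ee_pos: [0.5342, 0.2699, 0.0816]
eef_rot: [3.105, -0.055, 0.799]
contact_force: [-0.8, 1.2, 0.1]
finger_gap: 0.0344
ee_pos: [0.5294, 0.2681, 0.224]
```

View pics/s43.png

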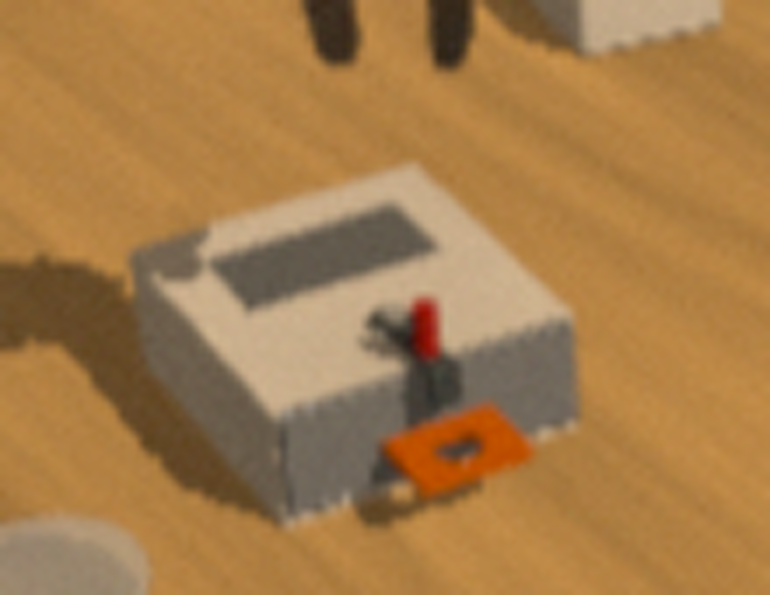

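View pics/w43.png

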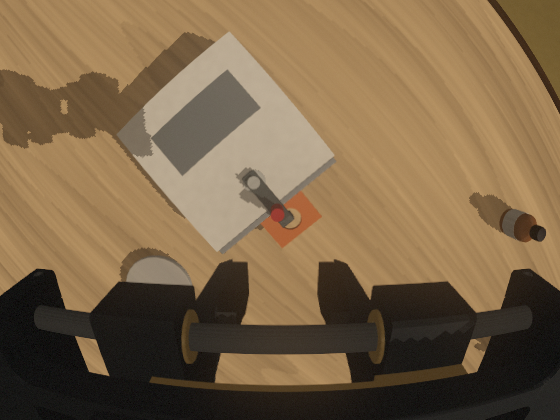

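Run:
```python
from h import *
s=snap('wrist'); crop(s,210,150,330,250,6,'z44')
b,m,l=blobs(s,(0,120,50),(6,255,220),(265,200,290,228),6); print(b)
k=plane(s,max(b)[1],.092);p=plane(s,(254.5,182),.074);print(k,p,np.degrees(np.arctan2(*(k-p)[1::-1]))%360,np.linalg.norm((k-p)[:2]))
t=snap('top','t45')
```

```text
[(np.int32(173), [279.69, 212.91])]
[0.5311855  0.26991628 0.092     ] [0.53266046 0.3036615  0.074     ] 267.4972707186573 0.03377743932942699
```

View pics/z44.png

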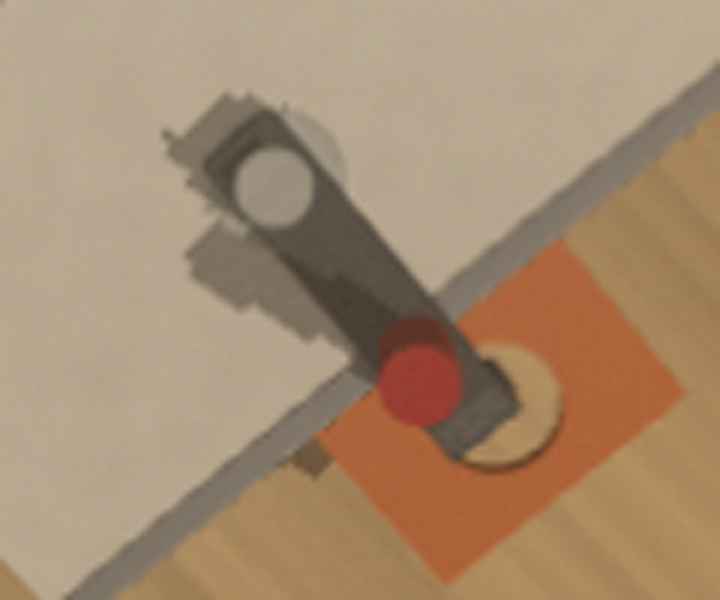

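View pics/t45.png

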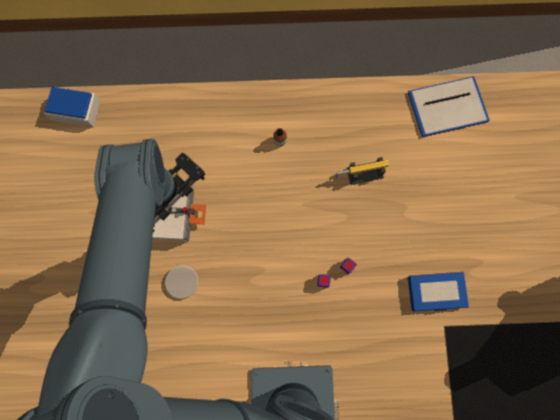

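The bar stands square across the panel, with its edges parallel to the ledge's sides. No job cubes are left on the bench, and the hook is on its stand. The dish, bottle and box are unmoved. Handing in.

```bash
python3 -c "
from workcell import arm
print(arm.hand_in(), arm.get_obs()['clock'])"
```

```text
the job is handed in; nothing more can be done
the job is handed in; nothing more can be done
```

I drew the tray out with the hook and laid the hook back on its stand. All four filter cubes (green, red, blue and yellow) went into the tray upright, one to a compartment. I then pushed the tray home and turned the turnbutton across its front. The job was handed in at about 53 s on the robot's clock; hand-in gave no verdict.

- **Tray:** pushed until it met a stop at about 10 N, with the panel flush against the unit and no gap in the pictures.
- **Turnbutton:** it met its stop at about 13 N. The arm pose put it at 265.9° and the last wrist picture at 267.5°, against about 265.3° expected for fully across; both are within measuring error.
- **Bench:** the last top view shows the hook on its stand and no job cubes left out. The purple look-alikes, slide box, bottle and dish appear where they were at the start.
- **Not resolved:** the tray travelled only about 131 mm on the way out before a firm stop at up to 21 N, not the stated 140 mm. A gap behind the panel in the first pictures suggests it started about 9 mm open.
- **Gripper lean:** it leaned up to about 4° by the end. All four cubes still looked upright in the pictures before the tray was closed, but they are out of sight under the roof now.

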